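Pack the cast knobs, press the lid home and slide the case to dispatch

ROBOT

A 6-joint arm with a two-finger parallel gripper is mounted at the origin on the work surface. World frame = base frame: x ahead of the robot, y to its left, z up, the work surface at z = 0. Lengths are in m, angles in rad, forces in N, time in s.
With the tool pointing down it reaches from about 0.375 to 0.9 m from the base axis. Payload 3.1 kg.
Tool frame: the origin (TCP) lies between the finger pads; the fingertips stand 19 mm ahead of it and the grasp point (between the pads) is the TCP; z points along the fingers, y is the line along which they close (so a half turn about z gives the same grasp; the last joint's range is limited). The gripper opens to 87 mm and grips with 3 to 60 N. Pads are 19 mm wide; open, the fingers measure 117 mm over their backs; the gripper's body (75 mm by 190 mm) begins 51 mm behind the grasp point.
Start: joints at [1.125, 0.527, 1.433, -0, 1.181, -0.178], TCP at [0.165, 0.603, 0.219] pointing down, gripper open.
Joint ranges: [-3.08, 3.08], [-0.75, 2.2], [0.22, 2.44], [-1.43, 4.57], [0, 2.65], [-2.85, 2.85]. Speed limits (rad/s): [2.79, 2.79, 3.14, 3.14, 3.14, 3.14].

INTERFACE

Orientations are given as a unit quaternion [x, y, z, w].
In Python, from rig import telemetry, viewer, hand_in gives the robot as it stands. The module is installed in compiled form; this text tells all that it offers.
- The arm moves only by the shell command python3 -m creep 'ROWS' [FORCE]. ROWS is JSON, a list of rows, each an object with "translation": the shift along the tool's x, y, z in mm, a list of three; "roll": the turn about the tool's z in degrees; "gripper": the finger opening in mm, from 0 to 87. In form: [{"translation": [tx, ty, tz], "roll": roll, "gripper": gripper}, ...]. A call has 1 to 5 rows; each row is the pose to reach, as a shift and turn from the pose commanded when the call began, along the tool's axes at that moment; what a row does not reach only later rows make up. A row lasts 1/12 s, in which the tool goes at most 41.7 mm and 7.16 degrees, less where a joint would pass 70% of its speed; a pose out of reach is approached as far as the arm can. A call with a gripper value outside its range is refused whole. The fingers move at their own pace and stop on an object; FORCE is the grip in N (left out, the last holds). Time passes only in rows, so rows that repeat a pose let the fingers close. It gives the time, the measured TCP pose, the force, the opening and the grip force at its end, in the units of the state.
- telemetry.get_obs(): the state, without advancing time (a new reading comes with each control period).
- viewer.camera(name): name is "side" or "top"; returns the picture (384x512x3 uint8, blue, green, red); there is no depth.
- viewer.camera_info(name): a dict with "intrinsics" (3x3 intrinsics, pixels), "rvec" (rotation vector, rad) and "tvec" (3), from world to camera coordinates, as OpenCV has them. Camera axes: x right, y down, z forward; pixel columns grow to the right and rows downward; lengths in m; the calibration is good to about 2 mm. A picture is of the moment at which its call begins. camera_info takes no time and is no camera call.
- hand_in(): hands the job in; it is judged then, once.
Trained networks look in the newest picture that a camera, given by its name, has taken for a name from the list of things; names that differ only in an ending like _2 or _b are one class to them, and where a whole thing is asked for, a point or a joint stands for the part that bears it (a point fixed in the world has none). Each returns a list of dicts, best first, with "p" (0 to 1); they miss things now and then, are a little off and sometimes report something else, mostly with a low value. They report only what shows in the picture. A call takes as long as a camera call. They do not tell look-alikes from the thing itself.
- viewer.recognise(camera, thing): "bbox" ([left, top, width, height] in pixels, round what is visible of it).
The state is a dict: "time": time; "q": joint angles; "joint_velocities": joint speeds; "joint_torque": joint torques, N m; "position": TCP position; "tool_rot": TCP orientation; "ft_force": force on the tool from outside, world axes, zero at the start; "moment": the same for the moment, N m; "grip_width": finger opening in m; "grip_force": force on a finger pad.
Only numpy, scipy, OpenCV 4.12 (cv2) and the standard library are available. Lean on these libraries where they do the work, as an engineer would, in place of code of your own. Each camera call takes 0.05 s, during which the arm holds its last target. There are 200 camera calls.

TASK

Stand every cast metal knob in the packing case, one to a well, then set the lid on the case and press both of its ends down until it is fully home on the seal strips. Only then slide the closed case along the bench, without lifting it, until it lies squarely inside the painted rectangle. Leave the jar, the hammer and the rubber mould where they are.

Things in the scene. Friction and masses are not known exactly. Their poses are not given: they have to be found in the camera images.
- case: Open grey plastic case, loose on the bench, 0.55 kg, 217 long (its x) x 143 wide (its y); walls 30 high, end walls 8 thick, side walls 5, floor 4. Six square wells, 3 along x by 2 along y, 65 mm inside, 68 apart; dividers reach 18 above the underside. Origin: centre of the underside; z up. Slides on the bench (friction about 0.6).
- well0 (a point): Centre of well 0 of the case, on the well's floor (4 mm above the case's underside). In the case's frame at x -68, y -34 mm.
- well1 (a point): Centre of well 1 of the case, on the well's floor (4 mm above the case's underside). In the case's frame at x -68, y 34 mm.
- well2 (a point): Centre of well 2 of the case, on the well's floor (4 mm above the case's underside). In the case's frame at x 0, y -34 mm.
- well3 (a point): Centre of well 3 of the case, on the well's floor (4 mm above the case's underside). In the case's frame at x 0, y 34 mm.
- well4 (a point): Centre of well 4 of the case, on the well's floor (4 mm above the case's underside). In the case's frame at x 68, y -34 mm.
- well5 (a point): Centre of well 5 of the case, on the well's floor (4 mm above the case's underside). In the case's frame at x 68, y 34 mm.
- strip_near (a joint): Black rubber seal strip (7 x 125) on the case's -x end wall. 0 = raised, its top 38 mm above the case's underside (8 mm above the wall); 0.008 m = pressed fully down, flush with the wall. It moves under about 10 N and stays where it is pushed; the lid's weight alone does not push it down.
- strip_far (a joint): The same strip on the case's +x end wall.
- lid: Loose deep grey lid, 0.3 kg, 231 (its x) x 157 (its y) x 60 high, bar handle on top. Its 4 mm skirt goes outside the case walls with 3 mm clearance; fits either way round. Origin: centre of the skirt's lower edge; z up. End blocks inside land on the strips: origin 22 mm above the case's underside with strips raised, 14 mm when fully home. Room inside for a knob in every well.
- handle (a point): Top centre of the lid's handle, 96 mm above the lid's lower edge. The handle is a bar 90 long (along lid x), 22 wide (y), 36 high, standing on the lid's top, which is 60 mm above the lower edge.
- press_near (a point): Black dot on the lid's flat top near its -x end: 85 mm from the centre, 60 mm above the lower edge. Pushing here with about 10 N drives the strip under this end down.
- press_far (a point): The same at the lid's +x end.
- knob0: Cast metal drawer knob, 0.12 kg, standing on its flange: round flange 56 diameter, 21 high with a bevelled lower edge; on top of it a round grip 22 to 23 diameter reaching 60 above the underside. Origin: centre of the underside, z up along its axis. May be absent.
- knob1: Cast metal drawer knob, 0.12 kg, standing on its flange: round flange 56 diameter, 21 high with a bevelled lower edge; on top of it a round grip 22 to 23 diameter reaching 60 above the underside. Origin: centre of the underside, z up along its axis. May be absent.
- knob2: Cast metal drawer knob, 0.12 kg, standing on its flange: round flange 56 diameter, 21 high with a bevelled lower edge; on top of it a round grip 22 to 23 diameter reaching 60 above the underside. Origin: centre of the underside, z up along its axis. May be absent.
- knob3: Cast metal drawer knob, 0.12 kg, standing on its flange: round flange 56 diameter, 21 high with a bevelled lower edge; on top of it a round grip 22 to 23 diameter reaching 60 above the underside. Origin: centre of the underside, z up along its axis. May be absent.
- knob4: Cast metal drawer knob, 0.12 kg, standing on its flange: round flange 56 diameter, 21 high with a bevelled lower edge; on top of it a round grip 22 to 23 diameter reaching 60 above the underside. Origin: centre of the underside, z up along its axis. May be absent.
- knob5: Cast metal drawer knob, 0.12 kg, standing on its flange: round flange 56 diameter, 21 high with a bevelled lower edge; on top of it a round grip 22 to 23 diameter reaching 60 above the underside. Origin: centre of the underside, z up along its axis. May be absent.
- mark: Dispatch place: white painted rectangle outline flat on the bench, inside 260 (its x) x 186 (its y), line 10 wide. Origin: its centre on the bench. Fixed. Loose knobs may stand in it at the start.
- jar: Bystander: closed jar, 70 diameter, 100 high. Origin: centre of underside.
- mallet: Bystander: hammer 220 long lying on the bench.
- mould: Bystander: pair of rubber mould discs, 190 diameter, 52 high. Origin: centre of underside.
Things that resemble listed ones, but are neither listed nor needed, are in the scene too. Leave any red look-alike of the knob2 alone.

How it is judged:
On the way, in this order (a step that is already met when the one before it is completed fails the run):
1. every knob stands in a well of its own ((horizontal distance between knob0 and well0 below 0.012 m or horizontal distance between knob0 and well1 below 0.012 m or horizontal distance between knob0 and well2 below 0.012 m or horizontal distance between knob0 and well3 below 0.012 m or horizontal distance between knob0 and well4 below 0.012 m or horizontal distance between knob0 and well5 below 0.012 m) and z of knob0 in the frame of case between -0.002 and 0.009 m and (horizontal distance between knob1 and well0 below 0.012 m or horizontal distance between knob1 and well1 below 0.012 m or horizontal distance between knob1 and well2 below 0.012 m or horizontal distance between knob1 and well3 below 0.012 m or horizontal distance between knob1 and well4 below 0.012 m or horizontal distance between knob1 and well5 below 0.012 m) and z of knob1 in the frame of case between -0.002 and 0.009 m and (horizontal distance between knob2 and well0 below 0.012 m or horizontal distance between knob2 and well1 below 0.012 m or horizontal distance between knob2 and well2 below 0.012 m or horizontal distance between knob2 and well3 below 0.012 m or horizontal distance between knob2 and well4 below 0.012 m or horizontal distance between knob2 and well5 below 0.012 m) and z of knob2 in the frame of case between -0.002 and 0.009 m and (horizontal distance between knob3 and well0 below 0.012 m or horizontal distance between knob3 and well1 below 0.012 m or horizontal distance between knob3 and well2 below 0.012 m or horizontal distance between knob3 and well3 below 0.012 m or horizontal distance between knob3 and well4 below 0.012 m or horizontal distance between knob3 and well5 below 0.012 m) and z of knob3 in the frame of case between -0.002 and 0.009 m and (horizontal distance between knob4 and well0 below 0.012 m or horizontal distance between knob4 and well1 below 0.012 m or horizontal distance between knob4 and well2 below 0.012 m or horizontal distance between knob4 and well3 below 0.012 m or horizontal distance between knob4 and well4 below 0.012 m or horizontal distance between knob4 and well5 below 0.012 m) and z of knob4 in the frame of case between -0.002 and 0.009 m and (horizontal distance between knob5 and well0 below 0.012 m or horizontal distance between knob5 and well1 below 0.012 m or horizontal distance between knob5 and well2 below 0.012 m or horizontal distance between knob5 and well3 below 0.012 m or horizontal distance between knob5 and well4 below 0.012 m or horizontal distance between knob5 and well5 below 0.012 m) and z of knob5 in the frame of case between -0.002 and 0.009 m), for 0.2 s.
2. the lid is on and pressed fully home at both ends, with the knobs inside and the case not yet taken to the mark (all of step 1 and value of joint each of strip_near, strip_far above 0.0065 m and z of lid in the frame of case below 0.0165 m and x of lid in the frame of case between -0.008 and 0.008 m and y of lid in the frame of case between -0.008 and 0.008 m and angle between the z axis of lid and the z axis of case, either way round below 0.03 rad and horizontal distance between case and mark above 0.08 m), for 0.2 s.
At the end, for the whole second after the job is handed in: Every knob present stands on the floor of its own well; the lid is on with both strips down at least 6.5 of 8 mm; the case lies flat, its centre within 20 mm of the rectangle's centre along each rectangle axis, long side within 0.14 rad of the rectangle's; case and lid at rest (all of step 1 and value of joint each of strip_near, strip_far above 0.0065 m and z of lid in the frame of case below 0.0165 m and x of lid in the frame of case between -0.008 and 0.008 m and y of lid in the frame of case between -0.008 and 0.008 m and angle between the z axis of lid and the z axis of case, either way round below 0.03 rad and x of case in the frame of mark between -0.02 and 0.02 m and y of case in the frame of mark between -0.02 and 0.02 m and angle between the x axis of case and the x axis of mark, either way round below 0.14 rad and height (world z) of case below 0.005 m and linear speed of each of case, lid below 0.01 m/s); the robot touches nothing.
It fails at once if the case is lifted off the bench (more than 12 mm) (height (world z) of case above 0.012 m).
It fails at once if the case is tipped (angle between case's own z axis and vertical above 0.2 rad).
It fails at once if a bystander is shifted by more than 30 mm (distance of any of jar, mallet, mould from where it was at the start of the episode above 0.03 m).
Of knob0, knob1, knob2, knob3, knob4, knob5 only 4 to 6 are there at a start; the rules pass over those that are not, and their reading is None.
At some moment in a run one of knob0, knob1, knob2, knob3, knob4, knob5 may be knocked a few centimetres aside while the robot is not near it.
Once in a run the grip may slacken for a moment while it holds something.
It also fails if it takes over 210 s, if anything falls off the work surface, if the arm or the gripper's body presses on something with over 40 N, if the wrist force passes 120 N, or if a joint passes its speed limit or range.

## Working session

There is one attempt and no reset: what is moved stays moved. The work goes in short steps, Python scripts to look and compute and a shell command to move; the robot and the scene stay as the last step left them, time stands still between calls to the robot, and variables do not carry over. Pictures are saved under pics/ and viewed, at most 17 in all, crops included, and the job is handed in when it is done.

```bash
mkdir -p pics; ls
python3 - <<'E'
from rig import telemetry, viewer
import cv2,numpy as np
o=telemetry.get_obs();print(o['time'],o['position'],o['tool_rot'],o['grip_width'])
for c in('top','side'):
    im=viewer.camera(c);cv2.imwrite(f'pics/{c}0.png',cv2.resize(im,(800,600),interpolation=cv2.INTER_CUBIC))
    i=viewer.camera_info(c);R=cv2.Rodrigues(np.array(i['rvec']))[0];print(c,i['intrinsics'],(-R.T@np.array(i['tvec']).ravel()),R.tolist())
    for t in('case','lid','knob0','jar','mallet','mould','mark'):
        print(t,[(round(d['p'],2),[round(x) for x in d['bbox']]) for d in viewer.recognise(c,t)])
E
```

```text
pics
0.0 [0.16443189 0.60222319 0.21809418] [ 1.32995750e-01  9.91116038e-01 -1.01024966e-03 -3.30441404e-04] 0.08652824411260292
top [[367.66648334   0.         253.40221301]
 [  0.         367.66648334 194.6175886 ]
 [  0.           0.           1.        ]] [ 0.37882215 -0.07088527  1.32067558] [[-0.022193930275850815, -0.9997379945293494, -0.00560104930745034], [-0.9866803780740614, 0.02280641983444176, -0.16106426896727244], [0.16114980912969587, 0.001951796292896088, -0.9869280265088705]]
case [(0.66, [200, 183, 41, 61]), (0.49, [112, 188, 53, 67])]
lid [(0.62, [112, 187, 52, 65]), (0.18, [199, 182, 45, 61])]
knob0 [(0.74, [264, 193, 16, 13]), (0.72, [275, 177, 18, 11]), (0.68, [285, 230, 20, 16]), (0.64, [256, 227, 20, 13]), (0.59, [290, 197, 16, 18]), (0.57, [264, 152, 15, 7]), (0.52, [320, 220, 15, 12]), (0.49, [301, 144, 17, 17])]
jar [(0.96, [229, 135, 19, 25])]
mallet [(0.91, [141, 150, 64, 22]), (0.43, [230, 133, 16, 26]), (0.31, [199, 181, 44, 63])]
mould [(0.84, [361, 198, 56, 51])]
mark [(0.83, [263, 172, 69, 86]), (0.43, [110, 184, 51, 71])]
side [[427.01758895   0.         255.35589683]
 [  0.         427.01758895 186.79442964]
 [  0.           0.           1.        ]] [ 0.42440883 -1.11654578  0.72277551] [[0.9865786174398423, -0.16324568849587906, -0.003671075863497464], [-0.08919541755292942, -0.519950110696865, -0.849526962417248], [0.13677283757401434, 0.8384525792039906, -0.5275324286981115]]
case [(0.78, [196, 168, 70, 29])]
lid [(0.94, [182, 123, 73, 32])]
knob0 [(0.91, [237, 218, 22, 27]), (0.72, [192, 224, 22, 23]), (0.65, [243, 193, 22, 29]), (0.62, [213, 250, 22, 24]), (0.62, [299, 196, 18, 22]), (0.57, [262, 207, 24, 23]), (0.51, [206, 199, 13, 26])]
jar [(0.91, [295, 160, 24, 37])]
mallet [(0.92, [264, 136, 27, 34])]
mould [(0.85, [191, 285, 88, 94]), (0.41, [184, 119, 70, 40]), (0.19, [196, 170, 73, 29])]
mark [(0.98, [180, 216, 108, 50]), (0.3, [195, 167, 73, 31])]
```

View pics/top0.png

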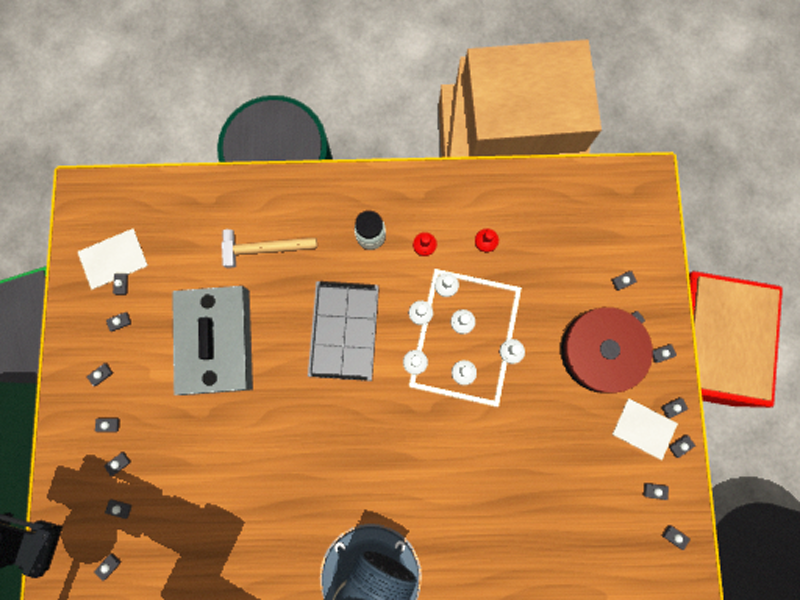

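```bash
cat > h.py <<'E'
from rig import telemetry, viewer
import cv2,numpy as np
def cam(c):
    i=viewer.camera_info(c);return np.array(i['intrinsics']),np.array(i['rvec'],float).reshape(3,1),np.array(i['tvec'],float).reshape(3,1)
def proj(c,P):
    K,r,t=cam(c);return cv2.projectPoints(np.array(P,float).reshape(-1,1,3),r,t,K,None)[0].reshape(-1,2)
def back(c,uv,z):
    K,r,t=cam(c);R=cv2.Rodrigues(r)[0];C=(-R.T@t).ravel()
    d=(R.T@np.linalg.inv(K)@np.c_[np.atleast_2d(uv),np.ones(len(np.atleast_2d(uv)))].T).T
    return C+d*((z-C[2])/d[:,2:])
def crop(c,name,x0,y0,w,h,s):
    im=viewer.camera(c);cv2.imwrite('pics/'+name,cv2.resize(im[y0:y0+h,x0:x0+w],None,fx=s,fy=s,interpolation=cv2.INTER_CUBIC));return im
E
python3 - <<'E'
import cv2
im=cv2.imread('pics/side0.png')
E
python3 -c "
from h import *
crop('side','sidec.png',160,110,180,180,4.4/1.34)
crop('top','topc.png',100,130,240,140,3.33)"
```

```text
(no output)
```

View pics/sidec.png

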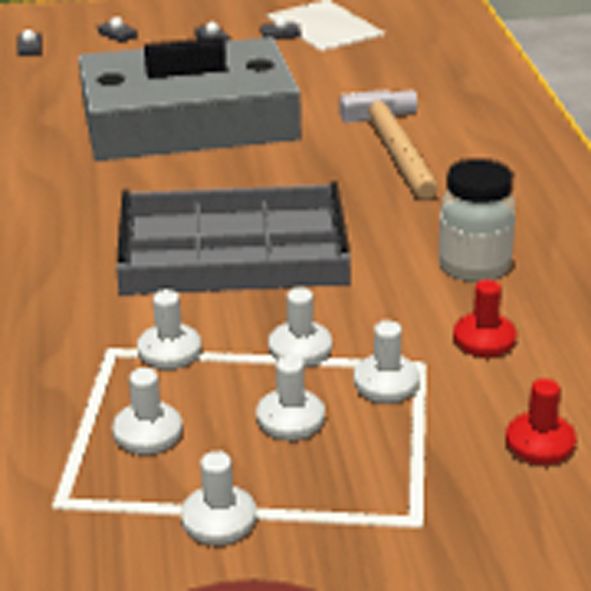

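View pics/topc.png

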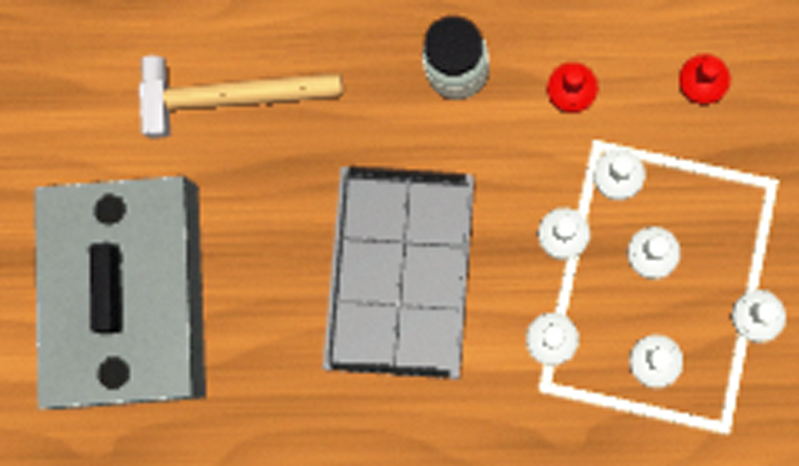

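The crop of the top view shows six white knobs at about (286,182), (269,200), (297,205), (328,225), (266,231) and (297,238), original pixels, in and around the rectangle. Two red look-alikes sit at (272,156) and (311,153), and I'll leave those alone. The case is at about (220,212), the lid at (133,218), the jar at (236,147), the hammer at (172,160) and the mould at about (389,223). The side view agrees.

```bash
cat >> h.py <<'E'
from scipy.optimize import minimize
def circ(r,z,n=24):
    a=np.linspace(0,2*np.pi,n,endpoint=False);return np.c_[r*np.cos(a),r*np.sin(a),np.full(n,z)]
def box(lx,ly,z0,z1,cx=0,cy=0):
    return np.array([[cx+sx*lx/2,cy+sy*ly/2,z] for sx in(-1,1) for sy in(-1,1) for z in(z0,z1)])
KNOB=[np.r_[circ(.025,0),circ(.028,.006),circ(.028,.017),circ(.024,.021)],np.r_[circ(.011,.02),circ(.0113,.06)]]
CASE=[box(.217,.143,0,.03),box(.007,.125,.0,.038,-.1045),box(.007,.125,.0,.038,.1045)]
LID=[box(.231,.157,0,.06),box(.09,.022,.06,.096)]
MARK=[box(.28,.01,0,0,0,.098),box(.28,.01,0,0,0,-.098),box(.01,.206,0,0,.135),box(.01,.206,0,0,-.135)]
def place(P,p):
    c,s=np.cos(p[2]),np.sin(p[2]);return np.c_[P[:,0]*c-P[:,1]*s+p[0],P[:,0]*s+P[:,1]*c+p[1],P[:,2]+(p[3] if len(p)>3 else 0)]
S=6
def render(c,model,p,o,w,h):
    m=np.zeros((h*S,w*S),np.uint8)
    for part in model:
        uv=(proj(c,place(part,p))-o+.5)*S
        cv2.fillConvexPoly(m,cv2.convexHull(np.round(uv*16).astype(np.int32)),255,shift=4)
    return cv2.resize(m,(w,h),interpolation=cv2.INTER_AREA)/255.
def softmask(im,kind):
    f=im.astype(float);sat=(f.max(2)-f.min(2));
    if kind=='white': return np.clip((f.min(2)-60)/100,0,1)
    return np.clip((70-sat)/40,0,1)          # grey/black things vs wood
def fit(model,p0,ims,kind,yaw=True,pad=6):
    W={}
    for c in ims:
        uv=np.vstack([proj(c,place(q,p0)) for q in model]);a=np.floor(uv.min(0)).astype(int)-pad;b=np.ceil(uv.max(0)).astype(int)+pad
        W[c]=(a,b-a,softmask(ims[c],kind)[a[1]:b[1],a[0]:b[0]])
    def cost(x):
        p=list(x) if yaw else [x[0],x[1],0]
        e=0
        for c,(o,wh,m) in W.items(): 
            r=render(c,model,p,o,*wh); e+=np.abs(r-m).sum()/r.sum()
        return e/len(W)
    x0=np.array(p0[:3] if yaw else p0[:2]);n=len(x0)
    sim=np.vstack([x0]+[x0+d for d in np.diag([.006,.006,.06][:n])])
    r=minimize(cost,x0,method='Nelder-Mead',options=dict(initial_simplex=sim,xatol=1e-4,fatol=1e-4))
    return r.x,r.fun
E
cat > m.py <<'E'
from h import *
ims={c:viewer.camera(c) for c in('top','side')}
K=[(286,182),(269,200),(297,205),(328,225),(266,231),(297,238)]
for i,u in enumerate(K):
    p=back('top',u,.03)[0]
    for cs in(('top','side'),('top',),('side',)):
        x,f=fit(KNOB,[p[0],p[1],0],{c:ims[c] for c in cs},'white',False,2); print(i,cs,x.round(4),round(f,3))
for n,M,u,z,kind in(('case',CASE,(220,212),.02,'grey'),('lid',LID,(133,218),.06,'grey'),('mark',MARK,(298,216),0,'white')):
    p=back('top',u,z)[0]
    for cs in(('top','side'),('top',),('side',)):
        x,f=fit(M,[p[0],p[1],{'case':1.52,'lid':1.57,'mark':1.4}[n]],{c:ims[c] for c in cs},kind); print(n,cs,x.round(4),round(f,3))
for t,b in(('jar',(236,147)),('red',(272,156)),('red',(311,153)),('mould',(389,223)),('mallet',(172,160))):print(t,back('top',b,.03)[0].round(3))
E
python3 m.py
```

```text
0 ('top', 'side') [ 0.6375 -0.1849] 0.415
0 ('top',) [ 0.6394 -0.1838] 0.485
0 ('side',) [ 0.6372 -0.1848] 0.339
1 ('top', 'side') [ 0.5729 -0.1241] 0.289
1 ('top',) [ 0.5731 -0.1237] 0.186
1 ('side',) [ 0.5718 -0.1311] 0.347
2 ('top', 'side') [ 0.5499 -0.2195] 0.271
2 ('top',) [ 0.5501 -0.2196] 0.047
2 ('side',) [ 0.5502 -0.2176] 0.478
3 ('top', 'side') [ 0.4788 -0.329 ] 0.232
3 ('top',) [ 0.4791 -0.3289] 0.174
3 ('side',) [ 0.4786 -0.329 ] 0.288
4 ('top', 'side') [ 0.4594 -0.1073] 0.278
4 ('top',) [ 0.4594 -0.1074] 0.163
4 ('side',) [ 0.4592 -0.1081] 0.389
5 ('top', 'side') [ 0.4336 -0.2172] 0.244
5 ('top',) [ 0.4338 -0.2174] 0.047
5 ('side',) [ 0.4335 -0.2178] 0.436Traceback (most recent call last):
  File "m.py", line 11, in <module>
    x,f=fit(M,[p[0],p[1],{'case':1.52,'lid':1.57,'mark':1.4}[n]],{c:ims[c] for c in cs},kind); print(n,cs,x.round(4),round(f,3))
        ~~~^^^^^^^^^^^^^^^^^^^^^^^^^^^^^^^^^^^^^^^^^^^^^^^^^^^^^^^^^^^^^^^^^^^^^^^^^^^^^^^^^^
  File "h.py", line 48, in fit
    r=minimize(cost,x0,method='Nelder-Mead',options=dict(initial_simplex=sim,xatol=1e-4,fatol=1e-4))
    res = _minimize_neldermead(fun, x0, args, callback, bounds=bounds,
                               **options)
    fxr = func(xr)
    fx = function(np.copy(x), *(wrapper_args + args))
  File "h.py", line 44, in cost
    r=render(c,model,p,o,*wh); e+=np.abs(r-m).sum()/r.sum()
  File "h.py", line 28, in render
    uv=(proj(c,place(part,p))-o+.5)*S
        ~~~~^^^^^^^^^^^^^^^^^
  File "h.py", line 6, in proj
    K,r,t=cam(c);return cv2.projectPoints(np.array(P,float).reshape(-1,1,3),r,t,K,None)[0].reshape(-1,2)
          ~~~^^^
  File "h.py", line 4, in cam
    i=viewer.camera_info(c);return np.array(i['intrinsics']),np.array(i['rvec'],float).reshape(3,1),np.array(i['tvec'],float).reshape(3,1)
ValueError: time passes only in moves, steps and waits
```

```bash
sed -i 's/^def cam(c):/import functools\n@functools.cache\ndef cam(c):/' h.py; python3 m.py | grep -v '^[0-9]'
```

```text
case ('top', 'side') [0.5375 0.0529 3.056 ] 0.13
case ('top',) [0.5329 0.0537 3.0544] 0.012
case ('side',) [0.5239 0.0024 1.7761] 0.554
lid ('top', 'side') [0.5163 0.3478 3.1959] 0.053
lid ('top',) [0.5206 0.3477 3.182 ] 0.011
lid ('side',) [0.5164 0.3474 3.1993] 0.094
mark ('top', 'side') [ 0.5204 -0.2428  1.3913] 3.024
mark ('top',) [ 0.5268 -0.24    1.443 ] 2.942
mark ('side',) [ 0.5213 -0.2463  1.4033] 3.085
jar [ 0.766 -0.009  0.03 ]
red [ 0.73  -0.139  0.03 ]
red [ 0.737 -0.28   0.03 ]
mould [ 0.478 -0.541  0.03 ]
mallet [0.723 0.223 0.03 ]
```

```bash
cat > m2.py <<'E'
from h import *
ims={c:viewer.camera(c) for c in('top','side')}
for n,M,u,z,y,kind in(('case',CASE,(220,212),.02,-.08,'grey'),('lid',LID,(133,218),.06,.04,'grey'),('mark',MARK,(298,216),0,-.2,'white')):
    p=back('top',u,z)[0]
    for cs in(('top','side'),('top',),('side',)):
        x,f=fit(M,[p[0],p[1],y],{c:ims[c] for c in cs},kind); print(n,cs,x.round(4),round(f,3))
E
python3 m2.py; python3 -c "
from h import *
o=telemetry.get_obs();print(o['time'])
im=cv2.imread('pics/side0.png')
for c in ('top','side'):
  for t in ('case','lid'):
    pass
"
```

```text
case ('top', 'side') [ 0.534   0.0532 -0.0874] 0.048
case ('top',) [ 0.5338  0.0536 -0.0905] 0.021
case ('side',) [ 0.5335  0.0522 -0.0833] 0.071
lid ('top', 'side') [0.5167 0.3478 0.0534] 0.069
lid ('top',) [0.517  0.3482 0.0528] 0.019
lid ('side',) [0.5163 0.3477 0.0537] 0.119
mark ('top', 'side') [ 0.5166 -0.2263 -0.2415] 1.94
mark ('top',) [ 0.517  -0.225  -0.2424] 1.641
mark ('side',) [ 0.5161 -0.2282 -0.2455] 2.22
1.2
```

```bash
cat >> h.py <<'E'
from scipy.spatial.transform import Rotation as Ro
def go(*targets,yaw=None):
    """targets (x,y,z) m; prints successive shifts in tool axes (mm) and the roll to tool-y heading yaw (rad)"""
    o=telemetry.get_obs();R=Ro.from_quat(o['tool_rot']).as_matrix();p=np.array(o['position'])
    h=np.arctan2(R[1,1],R[0,1]);print('t',round(o['time'],2),'p',p.round(4),'tool-y deg',np.degrees(h).round(2),'q6',round(o['q'][5],2),'grip',round(o['grip_width']*1000,1),'F',np.round(o['ft_force'],1))
    if yaw is not None: print('roll',-np.degrees((yaw-h+np.pi/2)%np.pi-np.pi/2).round(2))
    for t in targets: print(t,'->',(R.T@(np.array(t)-p)*1000).round(1)); p=np.array(t)
E
python3 -c "
from h import *
go((.573,-.124,.2),yaw=np.pi/2-.087)"
```

```text
t 1.2 p [0.1647 0.6029 0.219 ] tool-y deg 74.71 q6 -0.18 grip 87.1 F [ 0.5  0.1 -0.2]
roll -10.3
(0.573, -0.124, 0.2) -> [-585.5 -593.5   19.1]
```

```bash
python3 -m creep '[{"translation":[-30,-30,1],"roll":0,"gripper":60},{"translation":[-58,-59,2],"roll":0,"gripper":60},{"translation":[-87,-88,3],"roll":0,"gripper":60},{"translation":[-116,-118,4],"roll":0,"gripper":60},{"translation":[-146,-148,5],"roll":0,"gripper":60}]' 20
python3 -m creep '[{"translation":[-146,-148,5],"roll":0,"gripper":60},{"translation":[-146,-148,5],"roll":0,"gripper":60},{"translation":[-146,-148,5],"roll":0,"gripper":60},{"translation":[-146,-148,5],"roll":0,"gripper":60},{"translation":[-146,-148,5],"roll":0,"gripper":60}]'
python3 -m creep '[{"translation":[-146,-148,5],"roll":0,"gripper":60},{"translation":[-146,-148,5],"roll":0,"gripper":60},{"translation":[-146,-148,5],"roll":0,"gripper":60},{"translation":[-146,-148,5],"roll":0,"gripper":60},{"translation":[-146,-148,5],"roll":0,"gripper":60}]'
python3 -m creep '[{"translation":[-146,-148,4],"roll":-5,"gripper":60},{"translation":[-146,-148,4],"roll":-10.3,"gripper":60},{"translation":[-146,-148,4],"roll":-10.3,"gripper":60},{"translation":[-146,-148,4],"roll":-10.3,"gripper":60},{"translation":[-146,-148,4],"roll":-10.3,"gripper":60}]'
python3 -c "
from h import *
go((.573,-.124,.2),(.573,-.124,.05),yaw=np.pi/2-.087)"
```

```text
time: 1.62
position: [0.2665, 0.4208, 0.2142]
tool_rot: [0.132, 0.991, 0.0, 0.0]
ft_force: [0.8, -0.3, -0.3]
grip_width: 0.0638
grip_force: 0.0
time: 2.03
position: [0.3688, 0.2394, 0.2094]
tool_rot: [0.133, 0.991, 0.0, 0.0]
ft_force: [1.3, 0.2, 0.2]
grip_width: 0.0602
grip_force: 0.0
time: 2.45
position: [0.4707, 0.0577, 0.2043]
tool_rot: [0.133, 0.991, 0.0, 0.0]
ft_force: [0.4, 0.9, 1.1]
grip_width: 0.0598
grip_force: 0.0
time: 2.87
position: [0.5723, -0.1236, 0.2002]
tool_rot: [0.044, 0.999, -0.0, 0.0]
ft_force: [0.5, 0.1, 0.2]
grip_width: 0.0602
grip_force: 0.0
t 2.87 p [ 0.5723 -0.1236  0.2002] tool-y deg 84.98 q6 -1.89 grip 60.2 F [0.5 0.1 0.2]
roll -0.04
(0.573, -0.124, 0.2) -> [-0.7 -0.3  0.2]
(0.573, -0.124, 0.05) -> [ 1.0e-01 -0.0e+00  1.5e+02]
```

```bash
python3 -m creep '[{"translation":[-1,0,40],"roll":0,"gripper":60},{"translation":[-1,0,80],"roll":0,"gripper":60},{"translation":[-1,0,120],"roll":0,"gripper":60},{"translation":[-1,0,150],"roll":0,"gripper":60},{"translation":[-1,0,150],"roll":0,"gripper":60}]'
python3 -m creep '[{"translation":[0,0,0],"roll":0,"gripper":15},{"translation":[0,0,0],"roll":0,"gripper":15},{"translation":[0,0,0],"roll":0,"gripper":15},{"translation":[0,0,0],"roll":0,"gripper":15},{"translation":[0,0,0],"roll":0,"gripper":15}]' 30
python3 -m creep '[{"translation":[0,0,-20],"roll":0,"gripper":15},{"translation":[0,0,-50],"roll":0,"gripper":15},{"translation":[0,0,-90],"roll":0,"gripper":15},{"translation":[0,0,-130],"roll":0,"gripper":15},{"translation":[0,0,-130],"roll":0,"gripper":15}]'
cat > plan.py <<'E'
from h import *
C=np.array([.534,.0532]);a=-.0875
W=[(-68,-34),(-68,34),(0,-34),(0,34),(68,-34),(68,34)]
w=[C+np.array([[np.cos(a),-np.sin(a)],[np.sin(a),np.cos(a)]])@np.array(q)/1000 for q in W]
R=Ro.from_quat(telemetry.get_obs()['tool_rot']).as_matrix()
print([x.round(4).tolist() for x in w])
K=dict(enumerate([(.6375,-.1845),(.573,-.124),(.55,-.2195),(.479,-.329),(.4594,-.1073),(.4337,-.2173)]))
for k,v in((1,5),(0,4),(2,3),(3,2),(4,1),(5,0)):
    print(k,'well',v,(R.T@np.r_[w[v]-K[k],0]*1000).round(1))
go((*w[5],.18))
E
python3 plan.py
```

```text
time: 3.28
position: [0.568, -0.12, 0.044]
tool_rot: [0.044, 0.999, 0.002, -0.006]
ft_force: [-0.4, 0.2, -0.2]
grip_width: 0.06
grip_force: 0.0
time: 3.7
position: [0.5739, -0.1219, 0.0522]
tool_rot: [0.043, 0.999, -0.001, 0.002]
ft_force: [1.1, -0.6, -0.2]
grip_width: 0.0342
grip_force: 0.0
time: 4.12
position: [0.5779, -0.1235, 0.1893]
tool_rot: [0.043, 0.999, -0.003, 0.008]
ft_force: [1.3, -0.5, 0.3]
grip_width: 0.0152
grip_force: 0.0
[[0.4633, 0.0253], [0.4692, 0.093], [0.531, 0.0193], [0.537, 0.0871], [0.5988, 0.0134], [0.6047, 0.0811]]
1 well 5 [-13.9 207.1  -0.9]
0 well 4 [ 55.7 193.8  -2. ]
2 well 3 [ 39.4 304.3  -2.4]
3 well 2 [-21.8 351.5  -1.6]
4 well 1 [  7.5 200.4  -1.2]
5 well 0 [ -8.5 244.2  -1.2]
t 4.12 p [ 0.5779 -0.1235  0.1893] tool-y deg 85.04 q6 -1.88 grip 15.2 F [ 1.3 -0.5  0.3]
(np.float64(0.6047110587714366), np.float64(0.08112751631317135), 0.18) -> [ -8.9 206.2   8.3]
```

```bash
python3 -m creep '[{"translation":[0,0,0],"roll":0,"gripper":50},{"translation":[0,0,0],"roll":0,"gripper":50},{"translation":[0,0,0],"roll":0,"gripper":50},{"translation":[0,0,0],"roll":0,"gripper":50},{"translation":[0,0,0],"roll":0,"gripper":50}]' 30 | tail -2
cat > kn.py <<'E'
import sys
from h import *
K=[(.6375,-.1845),(.573,-.124),(.55,-.2195),(.479,-.329),(.4594,-.1073),(.4337,-.2173)]
ims={c:viewer.camera(c) for c in('top','side')}
for i in map(int,sys.argv[1:]):
    for cs in(('top',),('side',)):
        x,f=fit(KNOB,[*K[i],0],{c:ims[c] for c in cs},'white',False,2); print(i,cs,x.round(4),round(f,3))
for c in ims: cv2.imwrite(f'pics/last_{c}.png',ims[c])
E
python3 kn.py 1; python3 plan.py|tail -2
python3 -c "
import cv2
a=cv2.imread('pics/last_side.png')[160:270,160:340];cv2.imwrite('pics/a1.png',cv2.resize(a,None,fx=4,fy=4,interpolation=2))"
```

```text
grip_width: 0.041
grip_force: 0.0
1 ('top',) [ 0.5641 -0.1224] 0.715
1 ('side',) [ 0.5707 -0.133 ] 0.381
t 4.63 p [ 0.572  -0.1213  0.1789] tool-y deg 85.01 q6 -1.88 grip 46.6 F [0.1 0.  0.5]
(np.float64(0.6047110587714366), np.float64(0.08112751631317135), 0.18) -> [-14.9 204.5  -1. ]
```

View pics/a1.png

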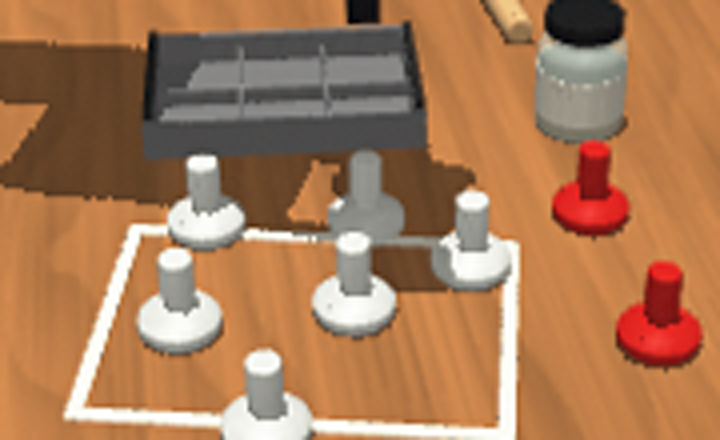

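```bash
python3 -m creep '[{"translation":[0,0,30],"roll":0,"gripper":50},{"translation":[0,0,65],"roll":0,"gripper":50},{"translation":[0,0,95],"roll":0,"gripper":50},{"translation":[0,0,118],"roll":0,"gripper":50},{"translation":[0,0,129],"roll":0,"gripper":50}]' 30|head -2
python3 -m creep '[{"translation":[0,0,0],"roll":0,"gripper":50},{"translation":[0,0,0],"roll":0,"gripper":15},{"translation":[0,0,0],"roll":0,"gripper":15},{"translation":[0,0,0],"roll":0,"gripper":15},{"translation":[0,0,0],"roll":0,"gripper":15}]' 30|head -2
python3 -m creep '[{"translation":[0,0,0],"roll":0,"gripper":15},{"translation":[0,0,0],"roll":0,"gripper":15},{"translation":[0,0,0],"roll":0,"gripper":15},{"translation":[0,0,0],"roll":0,"gripper":15},{"translation":[0,0,0],"roll":0,"gripper":15}]' 
python3 -m creep '[{"translation":[0,0,-20],"roll":0,"gripper":15},{"translation":[0,0,-50],"roll":0,"gripper":15},{"translation":[0,0,-80],"roll":0,"gripper":15},{"translation":[0,0,-110],"roll":0,"gripper":15},{"translation":[0,0,-120],"roll":0,"gripper":15}]'
python3 -m creep '[{"translation":[0,0,0],"roll":0,"gripper":15},{"translation":[0,0,0],"roll":0,"gripper":15},{"translation":[0,0,0],"roll":0,"gripper":15}]' 
python3 plan.py|tail -2
```

```text
time: 5.05
position: [0.5703, -0.1206, 0.0474]
time: 5.47
position: [0.5737, -0.1219, 0.0527]
time: 5.88
position: [0.5735, -0.1222, 0.0521]
tool_rot: [0.043, 0.999, -0.001, 0.001]
ft_force: [-0.7, -2.3, 5.6]
grip_width: 0.0201
grip_force: 30.0
time: 6.3
position: [0.5744, -0.1219, 0.1748]
tool_rot: [0.043, 0.999, -0.001, 0.003]
ft_force: [1.4, -0.3, 0.4]
grip_width: 0.0198
grip_force: 30.0
time: 6.55
position: [0.571, -0.1208, 0.169]
tool_rot: [0.044, 0.999, 0.001, -0.002]
ft_force: [-1.1, 0.5, -1.8]
grip_width: 0.0204
grip_force: 30.0
t 6.55 p [ 0.571  -0.1208  0.169 ] tool-y deg 85.01 q6 -1.88 grip 20.4 F [-1.1  0.5 -1.8]
(np.float64(0.6047110587714366), np.float64(0.08112751631317135), 0.18) -> [-16.  204.1 -10.8]
```

```bash
python3 -m creep '[{"translation":[-2,30,0],"roll":0,"gripper":15},{"translation":[-4,65,0],"roll":0,"gripper":15},{"translation":[-7,100,0],"roll":0,"gripper":15},{"translation":[-9,135,0],"roll":0,"gripper":15},{"translation":[-11,165,0],"roll":0,"gripper":15}]'|head -2
python3 -m creep '[{"translation":[-2,25,0],"roll":0,"gripper":15},{"translation":[-3,40,0],"roll":0,"gripper":15},{"translation":[-3,40,0],"roll":0,"gripper":15},{"translation":[-3,40,0],"roll":0,"gripper":15},{"translation":[-3,40,0],"roll":0,"gripper":15}]'
python3 plan.py|tail -2; python3 kn.py 1 >/dev/null
python3 -c "
import cv2
a=cv2.imread('pics/last_side.png')[100:220,160:340];cv2.imwrite('pics/a2.png',cv2.resize(a,None,fx=4,fy=4,interpolation=2))"
```

```text
time: 6.97
position: [0.5963, 0.0442, 0.1683]
time: 7.38
position: [0.6033, 0.0809, 0.1694]
tool_rot: [0.044, 0.999, -0.0, -0.002]
ft_force: [0.8, -0.2, -1.4]
grip_width: 0.0201
grip_force: 30.0
t 7.38 p [0.6033 0.0809 0.1694] tool-y deg 85.01 q6 -1.53 grip 20.1 F [ 0.8 -0.2 -1.4]
(np.float64(0.6047110587714366), np.float64(0.08112751631317135), 0.18) -> [ -1.3   0.4 -10.6]
```

View pics/a2.png

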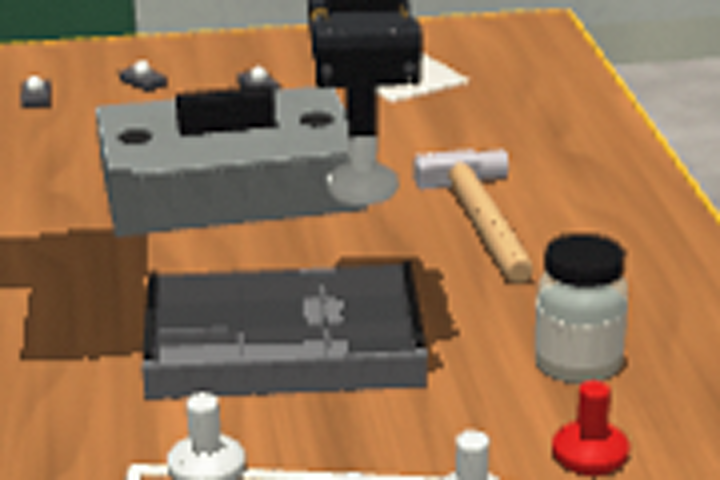

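Knob 1 hangs upright over the far well at crop (362,185), so I'm lowering it.

```bash
python3 -m creep '[{"translation":[-1,0,30],"roll":0,"gripper":15},{"translation":[-1,0,60],"roll":0,"gripper":15},{"translation":[-1,0,85],"roll":0,"gripper":15},{"translation":[-1,0,102],"roll":0,"gripper":15},{"translation":[-1,0,112],"roll":0,"gripper":15}]'|head -2
python3 -m creep '[{"translation":[0,0,0],"roll":0,"gripper":15},{"translation":[0,0,0],"roll":0,"gripper":15},{"translation":[0,0,0],"roll":0,"gripper":45},{"translation":[0,0,0],"roll":0,"gripper":45},{"translation":[0,0,0],"roll":0,"gripper":45}]'
python3 -m creep '[{"translation":[0,0,0],"roll":0,"gripper":45},{"translation":[0,0,0],"roll":0,"gripper":45},{"translation":[0,0,-35],"roll":0,"gripper":45},{"translation":[0,0,-75],"roll":0,"gripper":45},{"translation":[0,0,-115],"roll":0,"gripper":45}]'
python3 -m creep '[{"translation":[6,-30,0],"roll":0,"gripper":50},{"translation":[10,-60,0],"roll":0,"gripper":50},{"translation":[10,-90,0],"roll":0,"gripper":50},{"translation":[10,-120,0],"roll":0,"gripper":50},{"translation":[10,-150,0],"roll":0,"gripper":50}]'|head -2
cat > wl.py <<'E'
import sys
from h import *
exec(open('plan.py').read().split("R=Ro")[0])
ims={c:viewer.camera(c) for c in('top','side')}
x,f=fit(CASE,[*C,a],{'top':ims['top']},'grey');print('case',x.round(4),round(f,3))
for c in ims: cv2.imwrite(f'pics/last_{c}.png',ims[c])
cam('top')
for i in map(int,sys.argv[1:]):
    for c in ims:
        x,f=fit([k+[0,0,.004] for k in KNOB],[*w[i],0],{c:ims[c]},'grey' if 0 else 'white',False,2);print('well',i,c,(x-w[i]).round(4),round(f,3))
E
python3 wl.py 5; python3 kn.py 0; python3 plan.py|tail -2
python3 -c "
import cv2
a=cv2.imread('pics/last_side.png')[150:270,160:340];b=cv2.imread('pics/last_top.png')[130:270,180:340];cv2.imwrite('pics/a3.png',cv2.hconcat([cv2.resize(a,(390,260),interpolation=2),cv2.resize(b,(390,260),interpolation=2)]))"
```

```text
time: 7.9
position: [0.6037, 0.0801, 0.0565]
time: 8.32
position: [0.6064, 0.0814, 0.0605]
tool_rot: [0.044, 0.999, 0.0, 0.001]
ft_force: [-0.0, 0.5, 0.5]
grip_width: 0.0327
grip_force: 0.0
time: 8.73
position: [0.6044, 0.0816, 0.1745]
tool_rot: [0.043, 0.999, 0.0, -0.001]
ft_force: [0.8, 0.7, 0.0]
grip_width: 0.045
grip_force: 0.0
time: 9.15
position: [0.5821, -0.0682, 0.1747]
case [ 0.5131  0.0515 -0.0682] 0.503
well 5 top [0.004  0.0141] 0.589
well 5 side [0.0018 0.0006] 0.436
0 ('top',) [ 0.639  -0.2021] 0.579
0 ('side',) [ 0.6377 -0.1846] 0.338
t 9.35 p [ 0.5822 -0.0677  0.1743] tool-y deg 84.89 q6 -1.79 grip 49.9 F [1.5 0.7 0.2]
(np.float64(0.6047110587714366), np.float64(0.08112751631317135), 0.18) -> [ -9.2 150.3  -5.7]
```

View pics/a3.png

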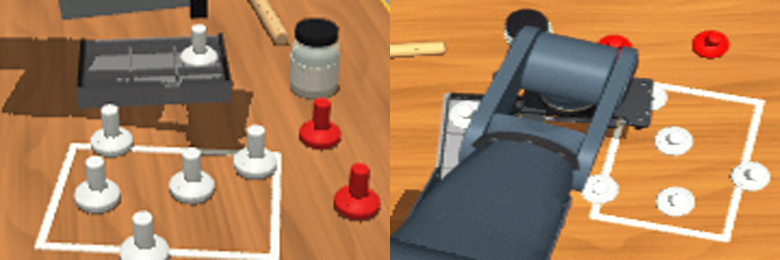

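The knob stands in well 5 (left panel 197,45). Next is knob 0 into well 4.

```bash
python3 -m creep '[{"translation":[-20,-33,0],"roll":0,"gripper":50},{"translation":[-40,-66,0],"roll":0,"gripper":50},{"translation":[-58,-98,0],"roll":0,"gripper":50},{"translation":[-65,-112,0],"roll":0,"gripper":50},{"translation":[-65,-112,0],"roll":0,"gripper":50}]'|head -2
python3 -m creep '[{"translation":[0,0,30],"roll":0,"gripper":50},{"translation":[0,0,65],"roll":0,"gripper":50},{"translation":[0,0,95],"roll":0,"gripper":50},{"translation":[0,0,114],"roll":0,"gripper":50},{"translation":[0,0,123],"roll":0,"gripper":50}]' 30|head -2
python3 -m creep '[{"translation":[0,0,0],"roll":0,"gripper":50},{"translation":[0,0,0],"roll":0,"gripper":15},{"translation":[0,0,0],"roll":0,"gripper":15},{"translation":[0,0,0],"roll":0,"gripper":15},{"translation":[0,0,0],"roll":0,"gripper":15}]' 30|head -2
python3 -m creep '[{"translation":[0,0,0],"roll":0,"gripper":15},{"translation":[0,0,0],"roll":0,"gripper":15},{"translation":[0,0,0],"roll":0,"gripper":15},{"translation":[0,0,0],"roll":0,"gripper":15},{"translation":[0,0,0],"roll":0,"gripper":15}]' 
python3 -m creep '[{"translation":[0,0,-20],"roll":0,"gripper":15},{"translation":[0,0,-50],"roll":0,"gripper":15},{"translation":[0,0,-80],"roll":0,"gripper":15},{"translation":[0,0,-110],"roll":0,"gripper":15},{"translation":[0,0,-120],"roll":0,"gripper":15}]'|tail -2
python3 -m creep '[{"translation":[10,30,0],"roll":0,"gripper":15},{"translation":[20,65,0],"roll":0,"gripper":15},{"translation":[30,100,0],"roll":0,"gripper":15},{"translation":[40,135,0],"roll":0,"gripper":15},{"translation":[50,165,0],"roll":0,"gripper":15}]'|tail -2
python3 -m creep '[{"translation":[3,20,0],"roll":0,"gripper":15},{"translation":[6,29,0],"roll":0,"gripper":15},{"translation":[6,29,0],"roll":0,"gripper":15},{"translation":[6,29,0],"roll":0,"gripper":15},{"translation":[6,29,0],"roll":0,"gripper":15}]'
sed -i 's/^go.*/import sys;go((*w[int(sys.argv[1])],.057))/' plan.py
python3 plan.py 4|tail -2; python3 kn.py 2 3
```

```text
time: 9.77
position: [0.6395, -0.187, 0.1741]
time: 10.18
position: [0.6347, -0.1806, 0.0476]
time: 10.6
position: [0.6384, -0.1847, 0.0528]
time: 11.02
position: [0.638, -0.1851, 0.052]
tool_rot: [0.044, 0.999, -0.001, 0.001]
ft_force: [-0.4, -1.7, 5.2]
grip_width: 0.0201
grip_force: 30.0
grip_width: 0.0201
grip_force: 30.0
grip_width: 0.0203
grip_force: 30.0
time: 12.27
position: [0.5988, 0.0124, 0.1706]
tool_rot: [0.044, 0.999, -0.0, -0.0]
ft_force: [0.4, -0.1, -0.9]
grip_width: 0.0202
grip_force: 30.0
t 12.27 p [0.5988 0.0124 0.1706] tool-y deg 84.96 q6 -1.65 grip 20.2 F [ 0.4 -0.1 -0.9]
(np.float64(0.598768648313399), np.float64(0.013387662770753594), 0.057) -> [1.000e-01 1.100e+00 1.136e+02]
2 ('top',) [ 0.5499 -0.2197] 0.101
2 ('side',) [ 0.5501 -0.2185] 0.391
3 ('top',) [ 0.479 -0.329] 0.216
3 ('side',) [ 0.4786 -0.3296] 0.284
```

```bash
python3 -m creep '[{"translation":[0,1,30],"roll":0,"gripper":15},{"translation":[0,1,60],"roll":0,"gripper":15},{"translation":[0,1,85],"roll":0,"gripper":15},{"translation":[0,1,104],"roll":0,"gripper":15},{"translation":[0,1,114],"roll":0,"gripper":15}]'|head -2
python3 -m creep '[{"translation":[0,0,0],"roll":0,"gripper":15},{"translation":[0,0,0],"roll":0,"gripper":15},{"translation":[0,0,0],"roll":0,"gripper":45},{"translation":[0,0,0],"roll":0,"gripper":45},{"translation":[0,0,0],"roll":0,"gripper":45}]'|tail -2
python3 -m creep '[{"translation":[0,0,0],"roll":0,"gripper":45},{"translation":[0,0,0],"roll":0,"gripper":45},{"translation":[0,0,-35],"roll":0,"gripper":45},{"translation":[0,0,-75],"roll":0,"gripper":45},{"translation":[0,0,-115],"roll":0,"gripper":45}]'|head -2
python3 -m creep '[{"translation":[5,-35,0],"roll":0,"gripper":50},{"translation":[10,-70,0],"roll":0,"gripper":50},{"translation":[15,-110,0],"roll":0,"gripper":50},{"translation":[20,-150,0],"roll":0,"gripper":50},{"translation":[25,-190,0],"roll":0,"gripper":50}]'|head -2
python3 -m creep '[{"translation":[3,-30,0],"roll":0,"gripper":50},{"translation":[3,-46,0],"roll":0,"gripper":50},{"translation":[3,-46,0],"roll":0,"gripper":50},{"translation":[3,-46,0],"roll":0,"gripper":50}]'
python3 kn.py 2;python3 plan.py 4|tail -2; python3 wl.py 4 5
python3 -c "
from h import *
go((.55,-.219,.051))"
```

```text
time: 12.78
position: [0.5972, 0.013, 0.055]
grip_width: 0.0328
grip_force: 0.0
time: 13.62
position: [0.5976, 0.015, 0.1724]
time: 14.03
position: [0.5566, -0.1736, 0.1726]
time: 14.37
position: [0.5501, -0.2179, 0.172]
tool_rot: [0.044, 0.999, 0.001, 0.0]
ft_force: [-0.5, 0.6, 0.3]
grip_width: 0.05
grip_force: 0.0
2 ('top',) [ 0.5619 -0.2087] 0.904
2 ('side',) [ 0.5503 -0.2191] 0.429
t 14.47 p [ 0.5501 -0.2161  0.1719] tool-y deg 85.08 q6 -2.05 grip 50.5 F [ 0.3  0.2 -0. ]
(np.float64(0.598768648313399), np.float64(0.013387662770753594), 0.057) -> [-28.9 232.7 115.2]
case [ 0.5319  0.054  -0.0928] 0.198
well 4 top [-0.0046 -0.0067] 0.979
well 4 side [ 0.0102 -0.0144] 0.626
well 5 top [-0.003  -0.0015] 0.825
well 5 side [ 0.0265 -0.0293] 0.666
t 14.57 p [ 0.5503 -0.2159  0.172 ] tool-y deg 85.15 q6 -2.05 grip 50.4 F [-0.1  0.3 -0.6]
(0.55, -0.219, 0.051) -> [ -0.   -3.2 121. ]
```

```bash
python3 -m creep '[{"translation":[0,-2,30],"roll":0,"gripper":50},{"translation":[0,-2,65],"roll":0,"gripper":50},{"translation":[0,-2,95],"roll":0,"gripper":50},{"translation":[0,-2,112],"roll":0,"gripper":50},{"translation":[0,-2,121],"roll":0,"gripper":50}]' 30|head -2
python3 -m creep '[{"translation":[0,0,0],"roll":0,"gripper":50},{"translation":[0,0,0],"roll":0,"gripper":15},{"translation":[0,0,0],"roll":0,"gripper":15},{"translation":[0,0,0],"roll":0,"gripper":15},{"translation":[0,0,0],"roll":0,"gripper":15}]' 30|head -2
python3 -m creep '[{"translation":[0,0,0],"roll":0,"gripper":15},{"translation":[0,0,0],"roll":0,"gripper":15},{"translation":[0,0,0],"roll":0,"gripper":15},{"translation":[0,0,0],"roll":0,"gripper":15},{"translation":[0,0,0],"roll":0,"gripper":15}]' 
python3 -m creep '[{"translation":[0,0,-20],"roll":0,"gripper":15},{"translation":[0,0,-50],"roll":0,"gripper":15},{"translation":[0,0,-80],"roll":0,"gripper":15},{"translation":[0,0,-110],"roll":0,"gripper":15},{"translation":[0,0,-120],"roll":0,"gripper":15}]'|tail -2
python3 -m creep '[{"translation":[5,35,0],"roll":0,"gripper":15},{"translation":[10,75,0],"roll":0,"gripper":15},{"translation":[15,115,0],"roll":0,"gripper":15},{"translation":[20,155,0],"roll":0,"gripper":15},{"translation":[25,195,0],"roll":0,"gripper":15}]'|tail -2
python3 -m creep '[{"translation":[5,35,0],"roll":0,"gripper":15},{"translation":[10,70,0],"roll":0,"gripper":15},{"translation":[13,95,0],"roll":0,"gripper":15},{"translation":[15,108,0],"roll":0,"gripper":15},{"translation":[15,108,0],"roll":0,"gripper":15}]'
python3 -m creep '[{"translation":[0,0,0],"roll":0,"gripper":15},{"translation":[0,0,0],"roll":0,"gripper":15}]'|head -2
python3 plan.py 3|tail -2; python3 kn.py 3 4 5
```

```text
time: 14.98
position: [0.5486, -0.2173, 0.0483]
time: 15.4
position: [0.5509, -0.2203, 0.0525]
time: 15.82
position: [0.5504, -0.2206, 0.0518]
tool_rot: [0.044, 0.999, -0.001, 0.001]
ft_force: [0.2, -1.1, 5.3]
grip_width: 0.0201
grip_force: 30.0
grip_width: 0.0196
grip_force: 30.0
grip_width: 0.0199
grip_force: 30.0
time: 17.07
position: [0.535, 0.088, 0.17]
tool_rot: [0.042, 0.999, 0.0, -0.001]
ft_force: [-0.7, -0.9, -1.3]
grip_width: 0.0201
grip_force: 30.0
time: 17.23
position: [0.5365, 0.0843, 0.1706]
t 17.23 p [0.5365 0.0843 0.1706] tool-y deg 84.98 q6 -1.53 grip 19.9 F [-0.1  0.7 -1.4]
(np.float64(0.5369712052290188), np.float64(0.08706992677120887), 0.057) -> [ -0.3   2.9 113.6]
3 ('top',) [ 0.4792 -0.329 ] 0.213
3 ('side',) [ 0.4787 -0.3291] 0.282
4 ('top',) [ 0.4592 -0.1071] 0.236
4 ('side',) [ 0.4591 -0.1077] 0.378
5 ('top',) [ 0.4339 -0.2172] 0.108
5 ('side',) [ 0.4334 -0.2175] 0.454
```

```bash
python3 -m creep '[{"translation":[0,2,30],"roll":0,"gripper":15},{"translation":[0,2,60],"roll":0,"gripper":15},{"translation":[0,2,85],"roll":0,"gripper":15},{"translation":[0,2,104],"roll":0,"gripper":15},{"translation":[0,2,114],"roll":0,"gripper":15}]'|head -2
python3 -m creep '[{"translation":[0,0,0],"roll":0,"gripper":15},{"translation":[0,0,0],"roll":0,"gripper":15},{"translation":[0,0,0],"roll":0,"gripper":45},{"translation":[0,0,0],"roll":0,"gripper":45},{"translation":[0,0,0],"roll":0,"gripper":45}]'
python3 -m creep '[{"translation":[0,0,0],"roll":0,"gripper":45},{"translation":[0,0,0],"roll":0,"gripper":45},{"translation":[0,0,-35],"roll":0,"gripper":45},{"translation":[0,0,-75],"roll":0,"gripper":45},{"translation":[0,0,-115],"roll":0,"gripper":45}]'|head -2
python3 -m creep '[{"translation":[2,-35,0],"roll":0,"gripper":50},{"translation":[4,-75,0],"roll":0,"gripper":50},{"translation":[6,-115,0],"roll":0,"gripper":50},{"translation":[8,-155,0],"roll":0,"gripper":50},{"translation":[10,-195,0],"roll":0,"gripper":50}]'|head -2
python3 -m creep '[{"translation":[2,-40,0],"roll":0,"gripper":50},{"translation":[4,-80,0],"roll":0,"gripper":50},{"translation":[6,-120,0],"roll":0,"gripper":50},{"translation":[8,-160,0],"roll":0,"gripper":50},{"translation":[11,-195,0],"roll":0,"gripper":50}]'|head -2
python3 -m creep '[{"translation":[1,-20,0],"roll":0,"gripper":50},{"translation":[1,-30,0],"roll":0,"gripper":50},{"translation":[1,-30,0],"roll":0,"gripper":50},{"translation":[1,-30,0],"roll":0,"gripper":50},{"translation":[1,-30,0],"roll":0,"gripper":50}]'|head -2
python3 -c "
from h import *
go((.479,-.329,.051))
for c in('top','side'):
  i=viewer.camera(c);cv2.imwrite(f'pics/last_{c}.png',i)
a=cv2.imread('pics/last_side.png')[130:270,160:340];b=cv2.imread('pics/last_top.png')[130:270,180:340];cv2.imwrite('pics/a4.png',cv2.hconcat([cv2.resize(a,(400,310),interpolation=2),cv2.resize(b,(400,310),interpolation=2)]))"; python3 kn.py 3 4 5
```

```text
time: 17.75
position: [0.5353, 0.0858, 0.055]
time: 18.17
position: [0.5373, 0.0873, 0.058]
tool_rot: [0.044, 0.999, 0.0, 0.001]
ft_force: [-0.5, -0.5, -0.1]
grip_width: 0.033
grip_force: 0.0
time: 18.58
position: [0.5356, 0.0875, 0.1725]
time: 19.0
position: [0.5092, -0.1074, 0.1726]
time: 19.42
position: [0.4814, -0.3019, 0.1724]
time: 19.83
position: [0.4781, -0.327, 0.1719]
t 19.83 p [ 0.4781 -0.327   0.1719] tool-y deg 85.09 q6 -2.28 grip 50.0 F [0.1 0.5 0.5]
(0.479, -0.329, 0.051) -> [ -1.2  -2.1 120.9]
3 ('top',) [ 0.482  -0.3351] 0.803
3 ('side',) [ 0.4788 -0.3296] 0.347
4 ('top',) [ 0.4658 -0.1128] 0.357
4 ('side',) [ 0.455  -0.1211] 0.442
5 ('top',) [ 0.434  -0.2173] 0.149
5 ('side',) [ 0.4338 -0.2181] 0.525
```

View pics/a4.png

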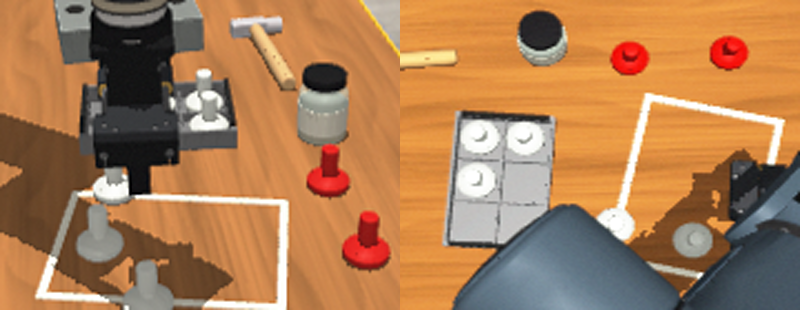

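Three knobs stand in wells (right panel, near 480,137, 525,137 and 478,180). Next is knob 3 into well 2.

```bash
python3 -m creep '[{"translation":[-1,-2,30],"roll":0,"gripper":50},{"translation":[-1,-2,65],"roll":0,"gripper":50},{"translation":[-1,-2,95],"roll":0,"gripper":50},{"translation":[-1,-2,112],"roll":0,"gripper":50},{"translation":[-1,-2,121],"roll":0,"gripper":50}]' 30|head -2
python3 -m creep '[{"translation":[0,0,0],"roll":0,"gripper":50},{"translation":[0,0,0],"roll":0,"gripper":15},{"translation":[0,0,0],"roll":0,"gripper":15},{"translation":[0,0,0],"roll":0,"gripper":15},{"translation":[0,0,0],"roll":0,"gripper":15}]' 30|head -2
python3 -m creep '[{"translation":[0,0,0],"roll":0,"gripper":15},{"translation":[0,0,0],"roll":0,"gripper":15},{"translation":[0,0,0],"roll":0,"gripper":15},{"translation":[0,0,0],"roll":0,"gripper":15},{"translation":[0,0,0],"roll":0,"gripper":15}]' 
python3 -m creep '[{"translation":[0,0,-20],"roll":0,"gripper":15},{"translation":[0,0,-50],"roll":0,"gripper":15},{"translation":[0,0,-80],"roll":0,"gripper":15},{"translation":[0,0,-110],"roll":0,"gripper":15},{"translation":[0,0,-120],"roll":0,"gripper":15}]'|tail -2
python3 -m creep '[{"translation":[-2,35,0],"roll":0,"gripper":15},{"translation":[-4,75,0],"roll":0,"gripper":15},{"translation":[-6,115,0],"roll":0,"gripper":15},{"translation":[-9,155,0],"roll":0,"gripper":15},{"translation":[-12,195,0],"roll":0,"gripper":15}]'|tail -2
python3 -m creep '[{"translation":[-3,40,0],"roll":0,"gripper":15},{"translation":[-5,80,0],"roll":0,"gripper":15},{"translation":[-7,115,0],"roll":0,"gripper":15},{"translation":[-9,140,0],"roll":0,"gripper":15},{"translation":[-9,155,0],"roll":0,"gripper":15}]'|tail -2
python3 -m creep '[{"translation":[0,0,0],"roll":0,"gripper":15},{"translation":[0,0,0],"roll":0,"gripper":15},{"translation":[0,0,0],"roll":0,"gripper":15},{"translation":[0,0,0],"roll":0,"gripper":15}]'|head -2
python3 plan.py 2|tail -2; python3 kn.py 4 5
```

```text
time: 20.45
position: [0.4779, -0.3291, 0.0485]
time: 20.87
position: [0.4798, -0.3318, 0.0525]
time: 21.28
position: [0.4794, -0.3312, 0.0518]
tool_rot: [0.044, 0.999, -0.0, 0.0]
ft_force: [0.3, 1.1, 6.6]
grip_width: 0.0202
grip_force: 30.0
grip_width: 0.0204
grip_force: 30.0
grip_width: 0.0202
grip_force: 30.0
grip_width: 0.0199
grip_force: 30.0
time: 22.87
position: [0.5302, 0.0145, 0.1707]
t 22.87 p [0.5302 0.0145 0.1707] tool-y deg 84.93 q6 -1.67 grip 20.1 F [-0.2 -0.6 -1.6]
(np.float64(0.5310287947709813), np.float64(0.01933007322879112), 0.057) -> [ -0.5   4.9 113.7]
4 ('top',) [ 0.4594 -0.1072] 0.236
4 ('side',) [ 0.4592 -0.1076] 0.38
5 ('top',) [ 0.4338 -0.2172] 0.109
5 ('side',) [ 0.4334 -0.2175] 0.455
```

```bash
python3 -m creep '[{"translation":[0,4,30],"roll":0,"gripper":15},{"translation":[0,4,60],"roll":0,"gripper":15},{"translation":[0,4,85],"roll":0,"gripper":15},{"translation":[0,4,104],"roll":0,"gripper":15},{"translation":[0,4,114],"roll":0,"gripper":15}]'|head -2
python3 -m creep '[{"translation":[0,0,0],"roll":0,"gripper":15},{"translation":[0,0,0],"roll":0,"gripper":15},{"translation":[0,0,0],"roll":0,"gripper":45},{"translation":[0,0,0],"roll":0,"gripper":45},{"translation":[0,0,0],"roll":0,"gripper":45}]'
python3 -m creep '[{"translation":[0,0,0],"roll":0,"gripper":45},{"translation":[0,0,0],"roll":0,"gripper":45},{"translation":[0,0,-35],"roll":0,"gripper":45},{"translation":[0,0,-75],"roll":0,"gripper":45},{"translation":[0,0,-115],"roll":0,"gripper":45}]'|head -2
python3 -m creep '[{"translation":[15,-35,0],"roll":0,"gripper":50},{"translation":[30,-70,0],"roll":0,"gripper":50},{"translation":[45,-105,0],"roll":0,"gripper":50},{"translation":[55,-125,0],"roll":0,"gripper":50},{"translation":[60,-132,0],"roll":0,"gripper":50}]'|head -2
python3 -m creep '[{"translation":[0,0,0],"roll":0,"gripper":50},{"translation":[0,0,0],"roll":0,"gripper":50},{"translation":[0,0,0],"roll":0,"gripper":50},{"translation":[0,0,0],"roll":0,"gripper":50}]'|head -2
python3 -c "
from h import *
go((.4593,-.1074,.051))"; python3 kn.py 4 5
```

```text
time: 23.38
position: [0.5293, 0.0193, 0.0551]
time: 23.8
position: [0.5315, 0.0193, 0.058]
tool_rot: [0.044, 0.999, -0.0, 0.001]
ft_force: [-0.5, -0.4, 0.3]
grip_width: 0.0332
grip_force: 0.0
time: 24.22
position: [0.5297, 0.0198, 0.1725]
time: 24.63
position: [0.4582, -0.1089, 0.1725]
time: 24.97
position: [0.4601, -0.1056, 0.1721]
t 24.97 p [ 0.4601 -0.1056  0.1721] tool-y deg 85.11 q6 -1.95 grip 50.3 F [-0.2  0.3  0. ]
(0.4593, -0.1074, 0.051) -> [  0.7  -1.9 121.1]
4 ('top',) [ 0.4581 -0.1108] 1.068
4 ('side',) [ 0.459  -0.1081] 0.444
5 ('top',) [ 0.4328 -0.2181] 0.533
5 ('side',) [ 0.4333 -0.2178] 0.4
```

```bash
python3 -m creep '[{"translation":[0,-2,30],"roll":0,"gripper":50},{"translation":[0,-2,65],"roll":0,"gripper":50},{"translation":[0,-2,95],"roll":0,"gripper":50},{"translation":[0,-2,112],"roll":0,"gripper":50},{"translation":[0,-2,121],"roll":0,"gripper":50}]' 30|head -2
python3 -m creep '[{"translation":[0,0,0],"roll":0,"gripper":50},{"translation":[0,0,0],"roll":0,"gripper":15},{"translation":[0,0,0],"roll":0,"gripper":15},{"translation":[0,0,0],"roll":0,"gripper":15},{"translation":[0,0,0],"roll":0,"gripper":15}]' 30|head -2
python3 -m creep '[{"translation":[0,0,0],"roll":0,"gripper":15},{"translation":[0,0,0],"roll":0,"gripper":15},{"translation":[0,0,0],"roll":0,"gripper":15},{"translation":[0,0,0],"roll":0,"gripper":15},{"translation":[0,0,0],"roll":0,"gripper":15}]' 
python3 -m creep '[{"translation":[0,0,-20],"roll":0,"gripper":15},{"translation":[0,0,-50],"roll":0,"gripper":15},{"translation":[0,0,-80],"roll":0,"gripper":15},{"translation":[0,0,-110],"roll":0,"gripper":15},{"translation":[0,0,-120],"roll":0,"gripper":15}]'|tail -2
python3 -m creep '[{"translation":[2,35,0],"roll":0,"gripper":15},{"translation":[4,75,0],"roll":0,"gripper":15},{"translation":[6,115,0],"roll":0,"gripper":15},{"translation":[7,155,0],"roll":0,"gripper":15},{"translation":[8,185,0],"roll":0,"gripper":15}]'|tail -2
python3 -m creep '[{"translation":[0,16,0],"roll":0,"gripper":15},{"translation":[0,17,0],"roll":0,"gripper":15},{"translation":[0,17,0],"roll":0,"gripper":15},{"translation":[0,17,0],"roll":0,"gripper":15},{"translation":[0,17,0],"roll":0,"gripper":15}]'|tail -2
python3 plan.py 1|tail -2; python3 kn.py 5
```

```text
time: 25.48
position: [0.4583, -0.1074, 0.0487]
time: 25.9
position: [0.4601, -0.1089, 0.0522]
time: 26.32
position: [0.4597, -0.1087, 0.0518]
tool_rot: [0.044, 0.999, -0.0, 0.001]
ft_force: [-0.0, 1.5, 5.6]
grip_width: 0.0203
grip_force: 30.0
grip_width: 0.0201
grip_force: 30.0
grip_width: 0.0201
grip_force: 30.0
grip_width: 0.0201
grip_force: 30.0
t 27.57 p [0.4688 0.0922 0.1709] tool-y deg 84.94 q6 -1.52 grip 20.1 F [-0.4 -0.1 -1.3]
(np.float64(0.469231351686601), np.float64(0.0930123372292464), 0.057) -> [ -0.4   0.9 113.9]
5 ('top',) [ 0.4339 -0.2172] 0.093
5 ('side',) [ 0.4335 -0.2177] 0.418
```

```bash
python3 -m creep '[{"translation":[0,1,30],"roll":0,"gripper":15},{"translation":[0,1,60],"roll":0,"gripper":15},{"translation":[0,1,85],"roll":0,"gripper":15},{"translation":[0,1,104],"roll":0,"gripper":15},{"translation":[0,1,114],"roll":0,"gripper":15}]'|head -2
python3 -m creep '[{"translation":[0,0,0],"roll":0,"gripper":15},{"translation":[0,0,0],"roll":0,"gripper":15},{"translation":[0,0,0],"roll":0,"gripper":45},{"translation":[0,0,0],"roll":0,"gripper":45},{"translation":[0,0,0],"roll":0,"gripper":45}]'
python3 -m creep '[{"translation":[0,0,0],"roll":0,"gripper":45},{"translation":[0,0,0],"roll":0,"gripper":45},{"translation":[0,0,-35],"roll":0,"gripper":45},{"translation":[0,0,-75],"roll":0,"gripper":45},{"translation":[0,0,-115],"roll":0,"gripper":45}]'|head -2
python3 -m creep '[{"translation":[2,-35,0],"roll":0,"gripper":50},{"translation":[4,-70,0],"roll":0,"gripper":50},{"translation":[6,-105,0],"roll":0,"gripper":50},{"translation":[7,-140,0],"roll":0,"gripper":50},{"translation":[8,-175,0],"roll":0,"gripper":50}]'|head -2
python3 -m creep '[{"translation":[0,-35,0],"roll":0,"gripper":50},{"translation":[0,-70,0],"roll":0,"gripper":50},{"translation":[0,-105,0],"roll":0,"gripper":50},{"translation":[0,-125,0],"roll":0,"gripper":50},{"translation":[0,-137,0],"roll":0,"gripper":50}]'|head -2
python3 -m creep '[{"translation":[0,0,0],"roll":0,"gripper":50},{"translation":[0,0,0],"roll":0,"gripper":50},{"translation":[0,0,0],"roll":0,"gripper":50},{"translation":[0,0,0],"roll":0,"gripper":50}]'|head -2
python3 -c "
from h import *
go((.4337,-.2174,.051))"; python3 kn.py 5
```

```text
time: 28.08
position: [0.4678, 0.0934, 0.0551]
time: 28.5
position: [0.4695, 0.0941, 0.0578]
tool_rot: [0.044, 0.999, -0.0, 0.001]
ft_force: [0.5, -0.4, 0.0]
grip_width: 0.0331
grip_force: 0.0
time: 28.92
position: [0.4678, 0.0944, 0.1726]
time: 29.33
position: [0.4453, -0.0805, 0.1726]
time: 29.75
position: [0.4339, -0.2187, 0.1724]
time: 30.08
position: [0.4336, -0.2139, 0.172]
t 30.08 p [ 0.4336 -0.2139  0.172 ] tool-y deg 85.12 q6 -2.18 grip 50.2 F [-0.3 -0.5  0.2]
(0.4337, -0.2174, 0.051) -> [ -0.5  -3.6 121. ]
5 ('top',) [ 0.4302 -0.1991] 0.93
5 ('side',) [ 0.4334 -0.2185] 0.435
```

```bash
python3 -m creep '[{"translation":[0,-3,30],"roll":0,"gripper":50},{"translation":[0,-3,65],"roll":0,"gripper":50},{"translation":[0,-3,95],"roll":0,"gripper":50},{"translation":[0,-3,112],"roll":0,"gripper":50},{"translation":[0,-3,121],"roll":0,"gripper":50}]' 30|head -2
python3 -m creep '[{"translation":[0,0,0],"roll":0,"gripper":50},{"translation":[0,0,0],"roll":0,"gripper":15},{"translation":[0,0,0],"roll":0,"gripper":15},{"translation":[0,0,0],"roll":0,"gripper":15},{"translation":[0,0,0],"roll":0,"gripper":15}]' 30|head -2
python3 -m creep '[{"translation":[0,0,0],"roll":0,"gripper":15},{"translation":[0,0,0],"roll":0,"gripper":15},{"translation":[0,0,0],"roll":0,"gripper":15},{"translation":[0,0,0],"roll":0,"gripper":15},{"translation":[0,0,0],"roll":0,"gripper":15}]' 
python3 -m creep '[{"translation":[0,0,-20],"roll":0,"gripper":15},{"translation":[0,0,-50],"roll":0,"gripper":15},{"translation":[0,0,-80],"roll":0,"gripper":15},{"translation":[0,0,-110],"roll":0,"gripper":15},{"translation":[0,0,-120],"roll":0,"gripper":15}]'|tail -2
python3 -m creep '[{"translation":[-2,35,0],"roll":0,"gripper":15},{"translation":[-4,75,0],"roll":0,"gripper":15},{"translation":[-6,115,0],"roll":0,"gripper":15},{"translation":[-7,155,0],"roll":0,"gripper":15},{"translation":[-8,185,0],"roll":0,"gripper":15}]'|tail -2
python3 -m creep '[{"translation":[0,35,0],"roll":0,"gripper":15},{"translation":[0,52,0],"roll":0,"gripper":15},{"translation":[0,60,0],"roll":0,"gripper":15},{"translation":[0,60,0],"roll":0,"gripper":15},{"translation":[0,60,0],"roll":0,"gripper":15}]'|tail -2
python3 -m creep '[{"translation":[0,0,0],"roll":0,"gripper":15},{"translation":[0,0,0],"roll":0,"gripper":15},{"translation":[0,0,0],"roll":0,"gripper":15}]'|head -2
python3 plan.py 0|tail -2
```

```text
time: 30.6
position: [0.4326, -0.2171, 0.0489]
time: 31.02
position: [0.4343, -0.2193, 0.0523]
time: 31.43
position: [0.434, -0.2189, 0.0517]
tool_rot: [0.044, 0.999, -0.0, 0.001]
ft_force: [0.8, 2.3, 6.5]
grip_width: 0.0204
grip_force: 30.0
grip_width: 0.02
grip_force: 30.0
grip_width: 0.02
grip_force: 30.0
grip_width: 0.0201
grip_force: 30.0
time: 32.93
position: [0.4629, 0.0234, 0.171]
t 32.93 p [0.4629 0.0234 0.171 ] tool-y deg 84.9 q6 -1.67 grip 20.0 F [-0.2  0.8 -1.2]
(np.float64(0.4632889412285635), np.float64(0.02527248368682865), 0.057) -> [ -0.2   1.9 114. ]
```

```bash
python3 -m creep '[{"translation":[0,2,30],"roll":0,"gripper":15},{"translation":[0,2,60],"roll":0,"gripper":15},{"translation":[0,2,85],"roll":0,"gripper":15},{"translation":[0,2,104],"roll":0,"gripper":15},{"translation":[0,2,114],"roll":0,"gripper":15}]'|head -2
python3 -m creep '[{"translation":[0,0,0],"roll":0,"gripper":15},{"translation":[0,0,0],"roll":0,"gripper":15},{"translation":[0,0,0],"roll":0,"gripper":45},{"translation":[0,0,0],"roll":0,"gripper":45},{"translation":[0,0,0],"roll":0,"gripper":45}]'
python3 -m creep '[{"translation":[0,0,0],"roll":0,"gripper":45},{"translation":[0,0,0],"roll":0,"gripper":45},{"translation":[0,0,-35],"roll":0,"gripper":45},{"translation":[0,0,-75],"roll":0,"gripper":45},{"translation":[0,0,-115],"roll":0,"gripper":45}]'|head -2
python3 -m creep '[{"translation":[-4,35,0],"roll":0,"gripper":50},{"translation":[-8,70,0],"roll":0,"gripper":50},{"translation":[-12,105,0],"roll":0,"gripper":50},{"translation":[-14,140,-10],"roll":0,"gripper":50},{"translation":[-16,175,-20],"roll":0,"gripper":50}]'|head -2
python3 -m creep '[{"translation":[-3,35,0],"roll":0,"gripper":50},{"translation":[-6,70,0],"roll":0,"gripper":50},{"translation":[-9,105,0],"roll":0,"gripper":50},{"translation":[-9,135,0],"roll":-4,"gripper":50},{"translation":[-9,150,0],"roll":-8,"gripper":50}]'|head -2
python3 -m creep '[{"translation":[0,0,0],"roll":0,"gripper":50},{"translation":[0,0,0],"roll":0,"gripper":50},{"translation":[0,0,0],"roll":0,"gripper":50},{"translation":[0,0,0],"roll":0,"gripper":50}]'|head -2
python3 -c "
from h import *
go((.5167,.348,.08),yaw=np.pi/2+.0533)
for c in('top','side'):
  i=viewer.camera(c);cv2.imwrite(f'pics/last_{c}.png',i)
a=cv2.imread('pics/last_side.png')[90:270,160:340];b=cv2.imread('pics/last_top.png')[130:270,100:280];cv2.imwrite('pics/a5.png',cv2.hconcat([cv2.resize(a,(400,400),interpolation=2),cv2.resize(b,(400,400),interpolation=2)]))
x,f=fit(MARK,[.5165,-.2265,-.24],{'top':cv2.imread('pics/last_top.png'),'side':cv2.imread('pics/last_side.png')},'white');print('mark',x,f)
for c in('top','side'):print(c,fit(MARK,[.5165,-.2265,-.24],{c:cv2.imread(f'pics/last_{c}.png')},'white'),fit(CASE+[k+[dx,dy,.004] for k in KNOB for dx in(-.068,0,.068) for dy in(-.034,.034)],[.534,.0532,-.0875],{c:cv2.imread(f'pics/last_{c}.png')},'grey'))
"
```

```text
time: 33.35
position: [0.462, 0.026, 0.0551]
time: 33.77
position: [0.4636, 0.0263, 0.0577]
tool_rot: [0.044, 0.999, -0.0, 0.001]
ft_force: [-0.0, -0.3, 0.5]
grip_width: 0.0331
grip_force: 0.0
time: 34.18
position: [0.462, 0.0268, 0.1726]
time: 34.6
position: [0.4936, 0.201, 0.1923]
time: 35.02
position: [0.5161, 0.352, 0.1923]
time: 35.35
position: [0.5159, 0.3468, 0.192]
t 35.35 p [0.5159 0.3468 0.192 ] tool-y deg 92.9 q6 -1.21 grip 50.0 F [ 0.3 -1.2 -0.6]
roll -0.15
(0.5167, 0.348, 0.08) -> [ -1.    1.2 112. ]
mark [ 0.51681737 -0.22619551 -0.24505484] 0.820405574096351
top (array([ 0.5158014 , -0.22493826, -0.24516439]), np.float64(0.6287795772912131)) (array([ 0.53404321,  0.05362291, -0.08835052]), np.float64(0.02214900152895961))
side (array([ 0.51598057, -0.22804954, -0.24228105]), np.float64(0.996809300669235)) (array([ 0.53389853,  0.05262274, -0.08432434]), np.float64(0.09117871248500432))
```

View pics/a5.png

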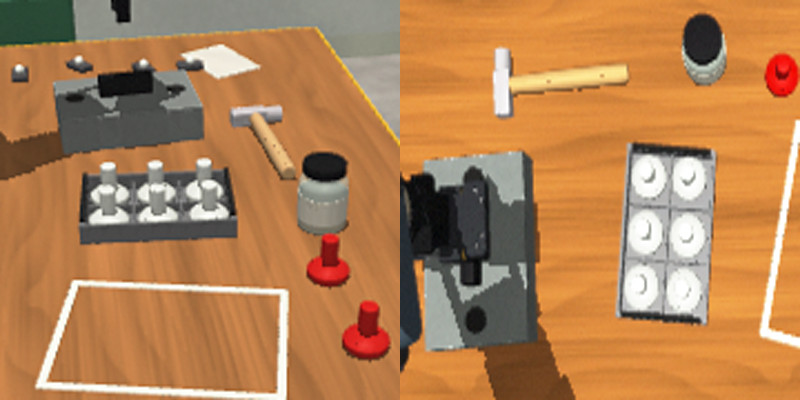

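All six knobs stand one to a well (top panel, case around 668,235), and the rectangle is empty. I'm taking the lid by its handle.

```bash
python3 -m creep '[{"translation":[-1,1,25],"roll":0,"gripper":50},{"translation":[-1,1,55],"roll":0,"gripper":50},{"translation":[-1,1,80],"roll":0,"gripper":50},{"translation":[-1,1,97],"roll":0,"gripper":50},{"translation":[-1,1,108],"roll":-0.15,"gripper":50}]' 50|head -2
python3 -m creep '[{"translation":[0,0,0],"roll":0,"gripper":50},{"translation":[0,0,0],"roll":0,"gripper":15},{"translation":[0,0,0],"roll":0,"gripper":15},{"translation":[0,0,0],"roll":0,"gripper":15},{"translation":[0,0,0],"roll":0,"gripper":15}]' 50|head -2
python3 -m creep '[{"translation":[0,0,0],"roll":0,"gripper":15},{"translation":[0,0,0],"roll":0,"gripper":15},{"translation":[0,0,0],"roll":0,"gripper":15},{"translation":[0,0,0],"roll":0,"gripper":15},{"translation":[0,0,0],"roll":0,"gripper":15}]' 
python3 -m creep '[{"translation":[0,0,-15],"roll":0,"gripper":15},{"translation":[0,0,-40],"roll":0,"gripper":15},{"translation":[0,0,-70],"roll":0,"gripper":15},{"translation":[0,0,-100],"roll":0,"gripper":15},{"translation":[0,0,-120],"roll":0,"gripper":15}]'|tail -2
python3 -m creep '[{"translation":[0,0,0],"roll":0,"gripper":15},{"translation":[0,0,0],"roll":0,"gripper":15},{"translation":[0,0,0],"roll":0,"gripper":15}]'
python3 -c "
from h import *
go((.534,.053,.2),yaw=np.pi/2-.087)"
```

```text
time: 35.87
position: [0.5161, 0.3477, 0.0819]
time: 36.28
position: [0.518, 0.3496, 0.0855]
time: 36.7
position: [0.5177, 0.3488, 0.0851]
tool_rot: [-0.028, 1.0, -0.0, 0.001]
ft_force: [-0.2, -3.4, 5.8]
grip_width: 0.0213
grip_force: 50.0
grip_width: 0.0213
grip_force: 50.0
time: 37.37
position: [0.5155, 0.3487, 0.2019]
tool_rot: [-0.028, 1.0, -0.001, -0.002]
ft_force: [-0.1, -1.0, -3.1]
grip_width: 0.0216
grip_force: 50.0
t 37.37 p [0.5155 0.3487 0.2019] tool-y deg 93.17 q6 -1.21 grip 21.6 F [-0.1 -1.  -3.1]
roll 8.15
(0.534, 0.053, 0.2) -> [  -2.2 -296.3    2.3]
```

```bash
python3 -m creep '[{"translation":[0,-25,0],"roll":0,"gripper":15},{"translation":[0,-55,0],"roll":0,"gripper":15},{"translation":[0,-85,0],"roll":0,"gripper":15},{"translation":[-1,-115,0],"roll":0,"gripper":15},{"translation":[-1,-145,0],"roll":0,"gripper":15}]'|tail -2
python3 -m creep '[{"translation":[0,-30,0],"roll":1,"gripper":15},{"translation":[0,-60,0],"roll":3,"gripper":15},{"translation":[0,-90,0],"roll":5,"gripper":15},{"translation":[-1,-120,0],"roll":7,"gripper":15},{"translation":[-1,-140,0],"roll":8.15,"gripper":15}]'|tail -2
python3 -m creep '[{"translation":[0,-9,0],"roll":0,"gripper":15},{"translation":[0,-9,0],"roll":0,"gripper":15},{"translation":[0,-9,0],"roll":0,"gripper":15},{"translation":[0,-9,0],"roll":0,"gripper":15},{"translation":[0,-9,0],"roll":0,"gripper":15}]'|tail -2
cat > lid.py <<'E'
from h import *
go((.534,.053,.12),yaw=np.pi/2-.087)
o=telemetry.get_obs();p=np.array(o['position']);z=p[2]-.085
for c in('top','side'):
  i=viewer.camera(c);cv2.imwrite(f'pics/last_{c}.png',i)
sh=[m+[0,0,z] for m in LID]
for c in('side','top'):
  print(c,fit(sh[:1] ,[p[0],p[1],-.087],{c:cv2.imread(f'pics/last_{c}.png')},'grey'))
a=cv2.imread('pics/last_side.png')[70:250,160:340];b=cv2.imread('pics/last_top.png')[130:270,140:320];cv2.imwrite('pics/lid.png',cv2.hconcat([cv2.resize(a,(400,400),interpolation=2),cv2.resize(b,(400,400),interpolation=2)]))
E
python3 lid.py
```

```text
grip_width: 0.0215
grip_force: 50.0
grip_width: 0.0213
grip_force: 50.0
grip_width: 0.0213
grip_force: 50.0
t 38.62 p [0.5336 0.0573 0.2037] tool-y deg 85.12 q6 -1.59 grip 21.3 F [ 0.1  0.3 -2.9]
roll 0.11
(0.534, 0.053, 0.12) -> [-0.8 -4.3 83.7]
side (array([ 0.53236574,  0.05789708, -0.08487958]), np.float64(0.2795596852780531))
top (array([ 0.53173545,  0.05823748, -0.06946896]), np.float64(0.2854620906329109))
```

View pics/lid.png

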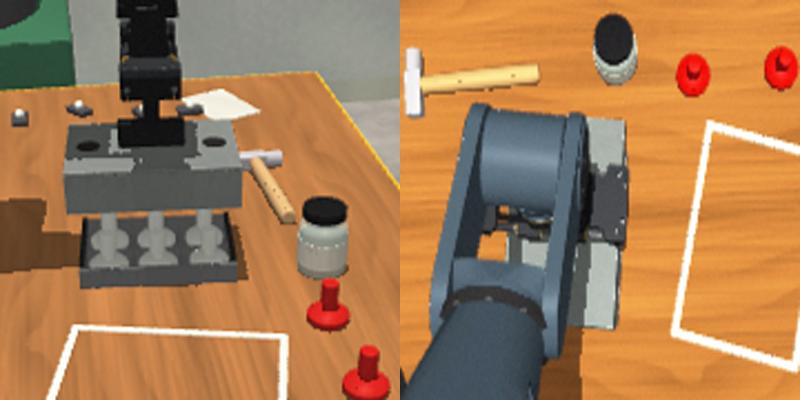

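The lid hangs level over the case (side panel: lid 152,165; case 160,250). I'm aligning it and lowering it in steps.

```bash
python3 -m creep '[{"translation":[-1,-2,10],"roll":0.1,"gripper":15},{"translation":[-2,-4,25],"roll":0.1,"gripper":15},{"translation":[-2,-4,35],"roll":0.1,"gripper":15},{"translation":[-2,-4,40],"roll":0.1,"gripper":15},{"translation":[-2,-4,40],"roll":0.1,"gripper":15}]'|tail -2
python3 -m creep '[{"translation":[0,0,0],"roll":0,"gripper":15},{"translation":[0,0,0],"roll":0,"gripper":15},{"translation":[0,0,0],"roll":0,"gripper":15},{"translation":[0,0,0],"roll":0,"gripper":15},{"translation":[0,0,0],"roll":0,"gripper":15}]'|tail -2
python3 lid.py
```

```text
grip_width: 0.0217
grip_force: 50.0
grip_width: 0.0212
grip_force: 50.0
t 39.55 p [0.536  0.0516 0.1645] tool-y deg 84.92 q6 -1.59 grip 21.2 F [-0.1  1.  -3.2]
roll -0.1
(0.534, 0.053, 0.12) -> [ 2.2  1.2 44.5]
side (array([ 0.53398428,  0.01430094, -0.18601027]), np.float64(0.20916824707020476))
top (array([ 0.53402969,  0.05495183, -0.08566275]), np.float64(0.29690292831600473))
```

```bash
python3 -m creep '[{"translation":[0,1,10],"roll":0,"gripper":15},{"translation":[0,1,22],"roll":0,"gripper":15},{"translation":[0,1,32],"roll":0,"gripper":15},{"translation":[0,1,38],"roll":0,"gripper":15},{"translation":[0,1,41],"roll":0,"gripper":15}]'
python3 -m creep '[{"translation":[0,0,0],"roll":0,"gripper":15},{"translation":[0,0,0],"roll":0,"gripper":15},{"translation":[0,0,0],"roll":0,"gripper":15},{"translation":[0,0,0],"roll":0,"gripper":15}]'|head -4
python3 -m creep '[{"translation":[0,0,2],"roll":0,"gripper":15},{"translation":[0,0,4],"roll":0,"gripper":15},{"translation":[0,0,6],"roll":0,"gripper":15},{"translation":[0,0,8],"roll":0,"gripper":15},{"translation":[0,0,10],"roll":0,"gripper":15}]'|head -4
python3 -c "
from h import *
go((.534,.053,.12),yaw=np.pi/2-.087)"
```

```text
time: 40.07
position: [0.5349, 0.0527, 0.1215]
tool_rot: [0.044, 0.999, 0.0, -0.001]
ft_force: [-0.2, 0.4, -3.2]
grip_width: 0.0212
grip_force: 50.0
time: 40.4
position: [0.5363, 0.0526, 0.1236]
tool_rot: [0.044, 0.999, -0.0, 0.001]
ft_force: [-0.7, -0.0, -3.0]
time: 40.82
position: [0.5357, 0.0527, 0.1128]
tool_rot: [0.044, 0.999, -0.0, -0.0]
ft_force: [0.5, 0.3, -3.1]
t 40.82 p [0.5357 0.0527 0.1128] tool-y deg 84.92 q6 -1.59 grip 21.1 F [ 0.5  0.3 -3.1]
roll -0.1
(0.534, 0.053, 0.12) -> [ 1.7  0.2 -7.2]
```

```bash
python3 -m creep '[{"translation":[0.5,0.5,2],"roll":0,"gripper":15},{"translation":[0.5,0.5,4],"roll":0,"gripper":15},{"translation":[0.5,0.5,5],"roll":0,"gripper":15},{"translation":[0.5,0.5,6],"roll":0,"gripper":15},{"translation":[0.5,0.5,6],"roll":0,"gripper":15}]'|head -4
python3 -m creep '[{"translation":[0,0,1],"roll":0,"gripper":15},{"translation":[0,0,1],"roll":0,"gripper":15},{"translation":[0,0,2],"roll":0,"gripper":15},{"translation":[0,0,2],"roll":0,"gripper":15},{"translation":[0,0,2],"roll":0,"gripper":15}]'|head -4
python3 lid.py
```

```text
time: 41.23
position: [0.5353, 0.0532, 0.1072]
tool_rot: [0.044, 0.999, 0.0, -0.0]
ft_force: [-0.7, -0.8, -2.5]
time: 41.65
position: [0.5356, 0.0532, 0.1068]
tool_rot: [0.044, 0.999, -0.0, 0.001]
ft_force: [-2.1, 0.3, 9.1]
t 41.65 p [0.5356 0.0532 0.1068] tool-y deg 84.92 q6 -1.59 grip 21.0 F [-2.1  0.3  9.1]
roll -0.09
(0.534, 0.053, 0.12) -> [  1.6  -0.4 -13.2]
side (array([ 0.529932  ,  0.02525875, -0.10040158]), np.float64(0.17097909084036247))
top (array([ 0.53348469,  0.05659666, -0.08775893]), np.float64(0.3075421130434147))
```

View pics/lid.png

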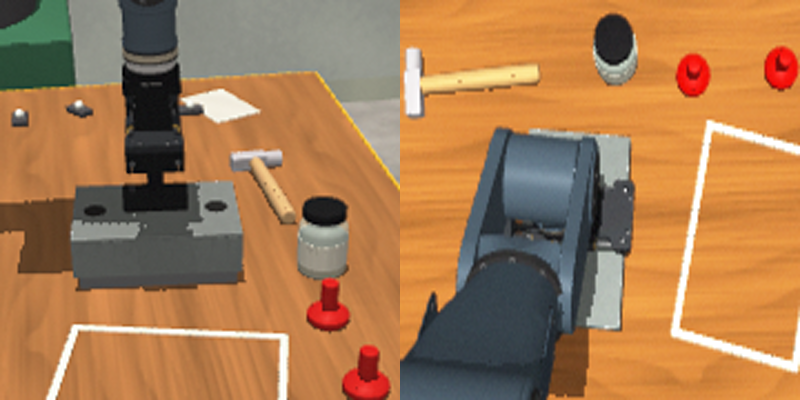

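The lid is seated on the raised strips. I'm releasing it and then pressing the far end.

```bash
python3 -m creep '[{"translation":[0,0,-1],"roll":0,"gripper":45},{"translation":[0,0,-1],"roll":0,"gripper":45},{"translation":[0,0,-1],"roll":0,"gripper":45},{"translation":[0,0,-1],"roll":0,"gripper":45},{"translation":[0,0,-1],"roll":0,"gripper":45}]'|tail -2
python3 -m creep '[{"translation":[0,0,0],"roll":0,"gripper":45},{"translation":[0,0,0],"roll":0,"gripper":45},{"translation":[0,0,-20],"roll":0,"gripper":45},{"translation":[0,0,-45],"roll":0,"gripper":45},{"translation":[0,0,-70],"roll":0,"gripper":45}]'|head -4
python3 -m creep '[{"translation":[-30,0,0],"roll":0,"gripper":0},{"translation":[-60,0,0],"roll":0,"gripper":0},{"translation":[-84,0,0],"roll":0,"gripper":0},{"translation":[-84,0,0],"roll":0,"gripper":0},{"translation":[-84,0,0],"roll":0,"gripper":0}]' 20|head -2
python3 -m creep '[{"translation":[0,0,10],"roll":0,"gripper":0},{"translation":[0,0,20],"roll":0,"gripper":0},{"translation":[0,0,30],"roll":0,"gripper":0},{"translation":[0,0,40],"roll":0,"gripper":0},{"translation":[0,0,50],"roll":0,"gripper":0}]'
python3 -c "
from h import *
L=np.array([.5345,.0535]);u=np.array([.9962,-.0869])
go((*(L+.085*u),.103))"
```

```text
grip_width: 0.0428
grip_force: 0.0
time: 42.58
position: [0.5346, 0.0532, 0.1761]
tool_rot: [0.044, 0.999, 0.0, -0.001]
ft_force: [0.6, 0.1, -0.9]
time: 43.0
position: [0.6196, 0.0456, 0.1756]
time: 43.42
position: [0.6179, 0.0459, 0.1245]
tool_rot: [0.044, 0.999, 0.0, -0.001]
ft_force: [-0.5, -0.8, -0.2]
grip_width: 0.0006
grip_force: 0.0
t 43.42 p [0.6179 0.0459 0.1245] tool-y deg 84.92 q6 -1.59 grip 0.6 F [-0.5 -0.8 -0.2]
(np.float64(0.619177), np.float64(0.0461135), 0.103) -> [-1.3  0.3 21.5]
```

```bash
python3 -m creep '[{"translation":[0,0,10],"roll":0,"gripper":0},{"translation":[0,0,18],"roll":0,"gripper":0},{"translation":[0,0,22],"roll":0,"gripper":0},{"translation":[0,0,24],"roll":0,"gripper":0},{"translation":[0,0,25],"roll":0,"gripper":0}]'|head -4
python3 -m creep '[{"translation":[0,0,1],"roll":0,"gripper":0},{"translation":[0,0,2],"roll":0,"gripper":0},{"translation":[0,0,3],"roll":0,"gripper":0},{"translation":[0,0,4],"roll":0,"gripper":0},{"translation":[0,0,5],"roll":0,"gripper":0}]'|head -4
python3 -m creep '[{"translation":[0,0,1],"roll":0,"gripper":0},{"translation":[0,0,1],"roll":0,"gripper":0},{"translation":[0,0,2],"roll":0,"gripper":0},{"translation":[0,0,2],"roll":0,"gripper":0},{"translation":[0,0,2],"roll":0,"gripper":0}]'|head -4
```

```text
time: 43.83
position: [0.6191, 0.0457, 0.1007]
tool_rot: [0.044, 0.999, -0.0, -0.0]
ft_force: [-0.0, 0.6, -0.3]
time: 44.25
position: [0.6192, 0.0458, 0.0963]
tool_rot: [0.044, 0.999, -0.0, 0.0]
ft_force: [-0.6, -0.6, -0.6]
time: 44.67
position: [0.619, 0.0457, 0.094]
tool_rot: [0.044, 0.999, -0.0, -0.0]
ft_force: [-0.5, 1.2, -0.4]
```

```bash
python3 -m creep '[{"translation":[0,0,1],"roll":0,"gripper":0},{"translation":[0,0,2],"roll":0,"gripper":0},{"translation":[0,0,3],"roll":0,"gripper":0},{"translation":[0,0,3],"roll":0,"gripper":0}]'|head -4
python3 -c "
from h import *
for c in('top','side'):
  i=viewer.camera(c);cv2.imwrite(f'pics/last_{c}.png',i)
a=cv2.imread('pics/last_side.png')[90:240,170:300];cv2.imwrite('pics/pr.png',cv2.resize(a,None,fx=4,fy=4,interpolation=2))"
```

```text
time: 45.0
position: [0.6188, 0.0458, 0.0908]
tool_rot: [0.044, 0.999, 0.0, -0.0]
ft_force: [0.1, 0.5, -0.2]
```

View pics/pr.png

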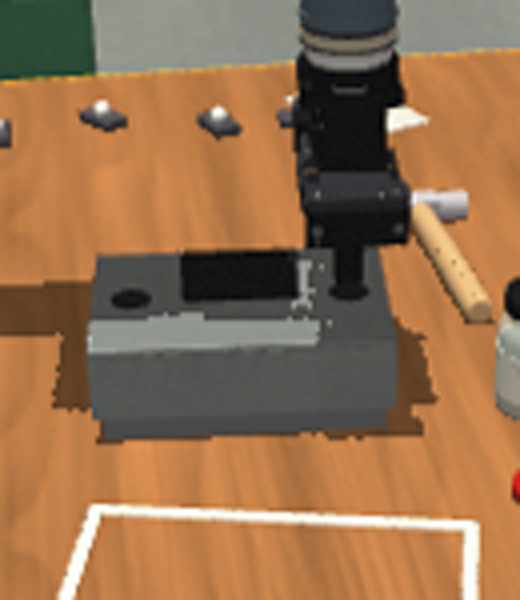

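```bash
python3 -m creep '[{"translation":[0,0,1],"roll":0,"gripper":0},{"translation":[0,0,1.5],"roll":0,"gripper":0},{"translation":[0,0,2],"roll":0,"gripper":0},{"translation":[0,0,2],"roll":0,"gripper":0}]'|head -4
python3 -m creep '[{"translation":[0,0,1],"roll":0,"gripper":0},{"translation":[0,0,1.5],"roll":0,"gripper":0},{"translation":[0,0,2],"roll":0,"gripper":0},{"translation":[0,0,2],"roll":0,"gripper":0}]'|head -4
python3 -c "
from h import *
im={c:viewer.camera(c) for c in('side',)}
base=[box(.217,.143,0,.03)]
for h in(.014,.018,.022):
  print(h,fit([base[0],LID[0]+[0,0,h],LID[1]+[0,0,h]],[.534,.0532,-.087],im,'grey'))"
```

```text
time: 45.43
position: [0.6189, 0.0457, 0.0889]
tool_rot: [0.044, 0.999, -0.0, -0.0]
ft_force: [-0.1, 0.4, -0.3]
time: 45.77
position: [0.6189, 0.0457, 0.0869]
tool_rot: [0.044, 0.999, 0.0, -0.0]
ft_force: [0.4, 0.1, 0.1]
0.014 (array([ 0.53359135,  0.05131384, -0.08849615]), np.float64(0.1303618633977633))
0.018 (array([ 0.53331228,  0.05139951, -0.08675112]), np.float64(0.10880536067410032))
0.022 (array([ 0.53286234,  0.04955224, -0.08377693]), np.float64(0.10187949417446227))
```

```bash
python3 -m creep '[{"translation":[0,0,1],"roll":0,"gripper":0},{"translation":[0,0,2],"roll":0,"gripper":0},{"translation":[0,0,3],"roll":0,"gripper":0},{"translation":[0,0,3],"roll":0,"gripper":0}]'
python3 -m creep '[{"translation":[0,0,1],"roll":0,"gripper":0},{"translation":[0,0,2],"roll":0,"gripper":0},{"translation":[0,0,3],"roll":0,"gripper":0},{"translation":[0,0,3],"roll":0,"gripper":0}]'|head -4
python3 -c "
from h import *
i=viewer.camera('side');cv2.imwrite('pics/last_side.png',i)
cv2.imwrite('pics/pr2.png',cv2.resize(i[130:210,180:300],None,fx=6,fy=6,interpolation=2))"
```

```text
time: 46.15
position: [0.6188, 0.0458, 0.0838]
tool_rot: [0.044, 0.999, 0.0, -0.0]
ft_force: [-0.1, -0.1, 0.3]
grip_width: 0.0003
grip_force: 0.0
time: 46.48
position: [0.6189, 0.0457, 0.0808]
tool_rot: [0.044, 0.999, 0.0, -0.0]
ft_force: [0.9, 0.1, -0.5]
```

View pics/pr2.png

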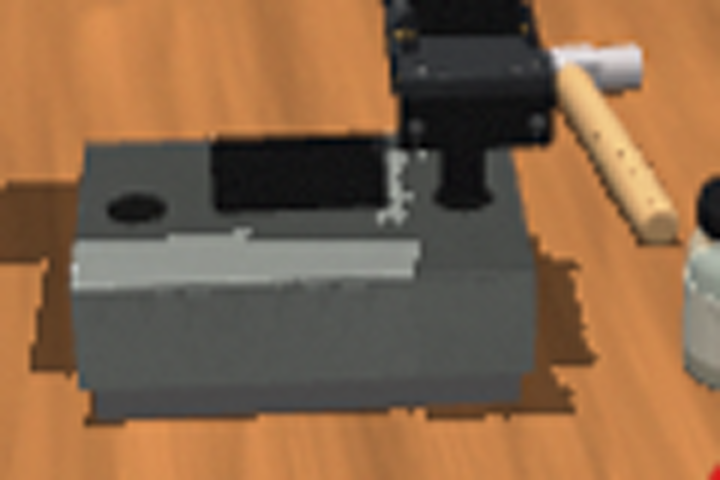

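```bash
python3 -c "
from h import *
o=telemetry.get_obs();p=np.array(o['position']);print(p,o['q'],o['joint_torque'],o['ft_force'])
for z in(.055,.062,.07,.078,.086,.13): 
  u=proj('side',[[p[0],p[1],z]])[0];print(z,u,'crop',((u-[180,130]+.5)*6).round())
for z in (.074,.078,.082):
  for s in(-1,1):
    c=place(np.array([[s*.085,0,z]]),[.534,.0532,-.087]);print(z,s,((proj('side',c)[0]-[180,130]+.5)*6).round())
"
```

```text
[0.61889059 0.04575569 0.08089742] [-1.06035930e-01  6.97666456e-01  1.55283465e+00  1.79956282e-06
  8.91436090e-01 -1.58806889e+00] [-5.67649156e-03 -4.64005387e+01 -1.28721669e+01 -3.00511520e-02
  7.20317778e-02 -1.06527131e-05] [-0.13000148 -0.31110668  0.37437884]
0.055 [256.80167042 169.63294   ] crop [464. 241.]
0.062 [256.79749587 167.70459706] crop [464. 229.]
0.07 [256.7926969  165.48781568] crop [464. 216.]
0.078 [256.78786773 163.2570843 ] crop [464. 203.]
0.086 [256.78300807 161.01227082] crop [464. 189.]
0.13 [256.75572191 148.40801498] crop [464. 113.]
0.074 -1 [138. 222.]
0.074 1 [463. 209.]
0.078 -1 [137. 216.]
0.078 1 [463. 203.]
0.082 -1 [136. 209.]
0.082 1 [463. 196.]
```

```bash
python3 -c "
from h import *
o=telemetry.get_obs();p=np.array(o['position'])
for dz in(.04,.051,.06,.07):
  P=np.array([[sx*.0375,-.095,0] for sx in(-1,1)]+[[sx*.095,-.0375,0] for sx in (-1,1)])
  print(dz,((proj('side',place(P,[p[0],p[1],-.087,p[2]+dz]))-[180,130]+.5)*6).round().tolist())
"
python3 -m creep '[{"translation":[0,0,1],"roll":0,"gripper":0},{"translation":[0,0,2],"roll":0,"gripper":0},{"translation":[0,0,2],"roll":0,"gripper":0}]'|head -4
python3 -m creep '[{"translation":[0,0,1],"roll":0,"gripper":0},{"translation":[0,0,2],"roll":0,"gripper":0},{"translation":[0,0,2],"roll":0,"gripper":0}]'|head -4
```

```text
0.04 [[402.0, 222.0], [556.0, 216.0], [280.0, 171.0], [657.0, 156.0]]
0.051 [[401.0, 202.0], [557.0, 196.0], [279.0, 151.0], [658.0, 136.0]]
0.06 [[401.0, 185.0], [557.0, 179.0], [279.0, 135.0], [659.0, 120.0]]
0.07 [[401.0, 167.0], [557.0, 161.0], [278.0, 117.0], [659.0, 102.0]]
time: 46.78
position: [0.6189, 0.0458, 0.0788]
tool_rot: [0.044, 0.999, 0.0, -0.0]
ft_force: [-0.1, 0.9, 0.1]
time: 47.03
position: [0.6192, 0.0457, 0.078]
tool_rot: [0.044, 0.999, -0.0, 0.0]
ft_force: [-1.6, -0.1, 6.0]
```

```bash
python3 -m creep '[{"translation":[0,0,0.5],"roll":0,"gripper":0},{"translation":[0,0,1],"roll":0,"gripper":0},{"translation":[0,0,1.5],"roll":0,"gripper":0},{"translation":[0,0,2],"roll":0,"gripper":0},{"translation":[0,0,2],"roll":0,"gripper":0}]'|head -4
python3 -m creep '[{"translation":[0,0,0.5],"roll":0,"gripper":0},{"translation":[0,0,1],"roll":0,"gripper":0},{"translation":[0,0,1.5],"roll":0,"gripper":0},{"translation":[0,0,2],"roll":0,"gripper":0},{"translation":[0,0,2],"roll":0,"gripper":0}]'|head -4
python3 -c "
from h import *
i=viewer.camera('side');cv2.imwrite('pics/last_side.png',i)
for n,v in(('a',None),):
  for z in(.014,.018,.022):pass
cv2.imwrite('pics/pr3.png',cv2.resize(i[130:210,180:300],None,fx=6,fy=6,interpolation=2))"
```

```text
time: 47.45
position: [0.6195, 0.0457, 0.0767]
tool_rot: [0.044, 0.999, -0.0, 0.001]
ft_force: [-1.3, -0.5, 7.9]
time: 47.87
position: [0.6199, 0.0457, 0.0749]
tool_rot: [0.044, 0.999, -0.0, 0.001]
ft_force: [-1.9, -1.4, 8.5]
```

```bash
python3 -m creep '[{"translation":[0,0,0.5],"roll":0,"gripper":0},{"translation":[0,0,1],"roll":0,"gripper":0},{"translation":[0,0,1.5],"roll":0,"gripper":0},{"translation":[0,0,2],"roll":0,"gripper":0},{"translation":[0,0,2],"roll":0,"gripper":0}]'|head -4
python3 -m creep '[{"translation":[0,0,0.5],"roll":0,"gripper":0},{"translation":[0,0,1],"roll":0,"gripper":0},{"translation":[0,0,1.5],"roll":0,"gripper":0},{"translation":[0,0,2],"roll":0,"gripper":0},{"translation":[0,0,2],"roll":0,"gripper":0}]'|head -4
python3 -m creep '[{"translation":[0,0,0.5],"roll":0,"gripper":0},{"translation":[0,0,1],"roll":0,"gripper":0},{"translation":[0,0,1.5],"roll":0,"gripper":0},{"translation":[0,0,2],"roll":0,"gripper":0},{"translation":[0,0,2],"roll":0,"gripper":0}]'|head -4
```

```text
time: 48.33
position: [0.6204, 0.0456, 0.0731]
tool_rot: [0.044, 0.999, -0.0, 0.002]
ft_force: [-0.5, -0.5, 8.3]
time: 48.75
position: [0.6207, 0.0456, 0.0719]
tool_rot: [0.044, 0.999, -0.0, 0.002]
ft_force: [-1.9, 0.5, 13.2]
time: 49.17
position: [0.6208, 0.0456, 0.0718]
tool_rot: [0.044, 0.999, -0.0, 0.002]
ft_force: [-4.7, 0.0, 21.8]
```

The force rises to 22 N at the stop, so the far end is down. Now the near end.

```bash
python3 -m creep '[{"translation":[0,0,0],"roll":0,"gripper":0},{"translation":[0,0,-20],"roll":0,"gripper":0},{"translation":[0,0,-50],"roll":0,"gripper":0},{"translation":[0,0,-80],"roll":0,"gripper":0},{"translation":[0,0,-85],"roll":0,"gripper":0}]'|head -2
python3 -m creep '[{"translation":[30,0,0],"roll":0,"gripper":0},{"translation":[70,0,0],"roll":0,"gripper":0},{"translation":[110,0,0],"roll":0,"gripper":0},{"translation":[145,0,0],"roll":0,"gripper":0},{"translation":[169,0,0],"roll":0,"gripper":0}]'|head -2
python3 -m creep '[{"translation":[0,0,10],"roll":0,"gripper":0},{"translation":[0,0,25],"roll":0,"gripper":0},{"translation":[0,0,40],"roll":0,"gripper":0},{"translation":[0,0,50],"roll":0,"gripper":0},{"translation":[0,0,60],"roll":0,"gripper":0}]'|head -4
python3 -m creep '[{"translation":[0,0,0],"roll":0,"gripper":0},{"translation":[0,0,0],"roll":0,"gripper":0},{"translation":[0,0,2],"roll":0,"gripper":0},{"translation":[0,0,4],"roll":0,"gripper":0},{"translation":[0,0,6],"roll":0,"gripper":0}]'|head -4
python3 -c "
from h import *
L=np.array([.5345,.0535]);u=np.array([.9962,-.0869])
go((*(L-.085*u),.071))"
```

```text
time: 49.58
position: [0.6224, 0.0455, 0.1574]
time: 50.0
position: [0.4457, 0.0614, 0.1515]
time: 50.42
position: [0.4503, 0.0608, 0.0912]
tool_rot: [0.044, 0.999, 0.0, -0.0]
ft_force: [0.2, -0.2, 0.2]
time: 50.83
position: [0.4511, 0.0607, 0.0864]
tool_rot: [0.044, 0.999, -0.0, 0.001]
ft_force: [-0.2, 0.4, -0.0]
t 50.83 p [0.4511 0.0607 0.0864] tool-y deg 84.92 q6 -1.59 grip 0.4 F [-0.2  0.4 -0. ]
(np.float64(0.449823), np.float64(0.060886499999999996), 0.071) -> [ 1.3  0.1 15.4]
```

```bash
python3 -m creep '[{"translation":[0,0,2],"roll":0,"gripper":0},{"translation":[0,0,4],"roll":0,"gripper":0},{"translation":[0,0,6],"roll":0,"gripper":0},{"translation":[0,0,7],"roll":0,"gripper":0},{"translation":[0,0,8],"roll":0,"gripper":0}]'|head -4
python3 -m creep '[{"translation":[0,0,0.5],"roll":0,"gripper":0},{"translation":[0,0,1],"roll":0,"gripper":0},{"translation":[0,0,2],"roll":0,"gripper":0},{"translation":[0,0,3],"roll":0,"gripper":0},{"translation":[0,0,3],"roll":0,"gripper":0}]'|head -4
python3 -m creep '[{"translation":[0,0,0.5],"roll":0,"gripper":0},{"translation":[0,0,1],"roll":0,"gripper":0},{"translation":[0,0,2],"roll":0,"gripper":0},{"translation":[0,0,3],"roll":0,"gripper":0},{"translation":[0,0,3],"roll":0,"gripper":0}]'|head -4
python3 -m creep '[{"translation":[0,0,0.5],"roll":0,"gripper":0},{"translation":[0,0,1],"roll":0,"gripper":0},{"translation":[0,0,1.5],"roll":0,"gripper":0},{"translation":[0,0,2],"roll":0,"gripper":0},{"translation":[0,0,2],"roll":0,"gripper":0}]'|head -4
```

```text
time: 51.25
position: [0.4506, 0.0607, 0.0782]
tool_rot: [0.044, 0.999, -0.0, -0.0]
ft_force: [-1.5, 0.4, 9.1]
time: 51.67
position: [0.45, 0.0608, 0.0756]
tool_rot: [0.044, 0.999, -0.0, -0.001]
ft_force: [-1.6, 0.5, 7.6]
time: 52.08
position: [0.4494, 0.0608, 0.0726]
tool_rot: [0.044, 0.999, -0.0, -0.001]
ft_force: [-2.1, -0.3, 7.4]
time: 52.5
position: [0.449, 0.0609, 0.0709]
tool_rot: [0.044, 0.999, 0.0, -0.001]
ft_force: [-3.9, -0.8, 12.2]
```

```bash
python3 -m creep '[{"translation":[0,0,0.5],"roll":0,"gripper":0},{"translation":[0,0,1],"roll":0,"gripper":0},{"translation":[0,0,1.5],"roll":0,"gripper":0},{"translation":[0,0,2],"roll":0,"gripper":0},{"translation":[0,0,2],"roll":0,"gripper":0}]'|head -4
python3 -m creep '[{"translation":[0,0,0],"roll":0,"gripper":0},{"translation":[0,0,0],"roll":0,"gripper":0},{"translation":[0,0,-30],"roll":0,"gripper":0},{"translation":[0,0,-60],"roll":0,"gripper":0},{"translation":[0,0,-90],"roll":0,"gripper":0}]'|head -2
python3 -m creep '[{"translation":[-40,0,0],"roll":0,"gripper":0},{"translation":[-80,0,0],"roll":0,"gripper":0},{"translation":[-120,0,0],"roll":0,"gripper":0},{"translation":[-150,0,0],"roll":0,"gripper":0},{"translation":[-169,0,0],"roll":0,"gripper":0}]'|head -2
python3 -m creep '[{"translation":[0,0,10],"roll":0,"gripper":0},{"translation":[0,0,30],"roll":0,"gripper":0},{"translation":[0,0,50],"roll":0,"gripper":0},{"translation":[0,0,70],"roll":0,"gripper":0},{"translation":[0,0,78],"roll":0,"gripper":0}]'|head -4
python3 -m creep '[{"translation":[0,0,0],"roll":0,"gripper":0},{"translation":[0,0,2],"roll":0,"gripper":0},{"translation":[0,0,4],"roll":0,"gripper":0},{"translation":[0,0,6],"roll":0,"gripper":0},{"translation":[0,0,8],"roll":0,"gripper":0}]'|head -4
python3 -m creep '[{"translation":[0,0,1],"roll":0,"gripper":0},{"translation":[0,0,2],"roll":0,"gripper":0},{"translation":[0,0,3],"roll":0,"gripper":0},{"translation":[0,0,4],"roll":0,"gripper":0},{"translation":[0,0,4],"roll":0,"gripper":0}]'|head -4
```

```text
time: 52.92
position: [0.449, 0.0609, 0.0707]
tool_rot: [0.044, 0.999, -0.0, -0.001]
ft_force: [-6.1, -0.8, 32.3]
time: 53.33
position: [0.4501, 0.0608, 0.1589]
time: 53.75
position: [0.623, 0.0451, 0.1584]
time: 54.17
position: [0.615, 0.0462, 0.0766]
tool_rot: [0.044, 0.999, 0.0, -0.004]
ft_force: [-0.5, -1.1, -0.1]
time: 54.58
position: [0.6197, 0.0457, 0.073]
tool_rot: [0.044, 0.999, -0.0, 0.001]
ft_force: [0.2, -0.2, -0.1]
time: 55.0
position: [0.6194, 0.0457, 0.0709]
tool_rot: [0.044, 0.999, -0.0, 0.001]
ft_force: [-3.6, 0.3, 13.7]
```

Both ends stop at the same height (TCP z 0.071), so the lid is home. I'm gripping the handle to slide the case and checking step 2 on the way.

```bash
python3 -m creep '[{"translation":[0,0,0],"roll":0,"gripper":0},{"translation":[0,0,-20],"roll":0,"gripper":0},{"translation":[0,0,-50],"roll":0,"gripper":0},{"translation":[0,0,-80],"roll":0,"gripper":0},{"translation":[0,0,-110],"roll":0,"gripper":0}]'|head -2
python3 -m creep '[{"translation":[30,0,0],"roll":0,"gripper":45},{"translation":[60,0,0],"roll":0,"gripper":45},{"translation":[85,0,0],"roll":0,"gripper":45},{"translation":[85,0,0],"roll":0,"gripper":45},{"translation":[85,0,0],"roll":0,"gripper":45}]' 50|head -2
python3 -m creep '[{"translation":[0,0,0],"roll":0,"gripper":45},{"translation":[0,0,0],"roll":0,"gripper":45},{"translation":[0,0,0],"roll":0,"gripper":45},{"translation":[0,0,0],"roll":0,"gripper":45},{"translation":[0,0,0],"roll":0,"gripper":45}]'
python3 -c "
from h import *
go((.5345,.0535,.098),yaw=np.pi/2-.087)
i=viewer.camera('side')
for h in(.012,.014,.016,.018,.022):
  print(h,fit([box(.217,.143,0,.03),LID[0]+[0,0,h]],[.534,.0532,-.087],{'side':i},'grey'))"
```

```text
time: 55.42
position: [0.6187, 0.0458, 0.1792]
time: 55.83
position: [0.5333, 0.0535, 0.1785]
time: 56.25
position: [0.5349, 0.0531, 0.1779]
tool_rot: [0.044, 0.999, -0.0, 0.0]
ft_force: [0.9, -0.2, -0.0]
grip_width: 0.0445
grip_force: 0.0
t 56.25 p [0.5349 0.0531 0.1779] tool-y deg 84.91 q6 -1.59 grip 44.5 F [ 0.9 -0.2 -0. ]
roll -0.11
(0.5345, 0.0535, 0.098) -> [ 0.5  0.3 79.9]
0.012 (array([ 0.53325455,  0.05070926, -0.09944308]), np.float64(0.031750060495415525))
0.014 (array([ 0.53296882,  0.04961954, -0.09262012]), np.float64(0.02923659829257746))
0.016 (array([ 0.53294682,  0.04772183, -0.09966242]), np.float64(0.03631478496657104))
0.018 (array([ 0.53318369,  0.04715962, -0.10474501]), np.float64(0.050262954742835084))
0.022 (array([ 0.53302356,  0.04627467, -0.11369431]), np.float64(0.07716886156464871))
```

Height 0.014 fits the picture best, so the lid is fully home. Now I'm gripping and dragging.

```bash
python3 -m creep '[{"translation":[0,0,20],"roll":0,"gripper":45},{"translation":[0,0,45],"roll":0,"gripper":45},{"translation":[0,0,65],"roll":0,"gripper":45},{"translation":[0,0,75],"roll":0,"gripper":45},{"translation":[0,0,79],"roll":0,"gripper":45}]' 55|head -2
python3 -m creep '[{"translation":[0,0,0],"roll":0,"gripper":45},{"translation":[0,0,0],"roll":0,"gripper":15},{"translation":[0,0,0],"roll":0,"gripper":15},{"translation":[0,0,0],"roll":0,"gripper":15},{"translation":[0,0,0],"roll":0,"gripper":15}]'|head -2
python3 -m creep '[{"translation":[0,0,0],"roll":0,"gripper":15},{"translation":[0,0,0],"roll":0,"gripper":15},{"translation":[0,0,0],"roll":0,"gripper":15},{"translation":[0,0,0],"roll":0,"gripper":15},{"translation":[0,0,1],"roll":0,"gripper":15}]'
python3 -m creep '[{"translation":[0,-3,0],"roll":0,"gripper":15},{"translation":[0,-8,0],"roll":0,"gripper":15},{"translation":[0,-14,0],"roll":0,"gripper":15},{"translation":[-1,-20,0],"roll":0,"gripper":15},{"translation":[-1,-26,0],"roll":0,"gripper":15}]'
```

```text
time: 56.72
position: [0.5333, 0.0533, 0.0973]
time: 57.13
position: [0.535, 0.0532, 0.1]
time: 57.55
position: [0.5348, 0.0533, 0.0997]
tool_rot: [0.044, 0.999, -0.0, 0.001]
ft_force: [-5.0, 1.3, 20.9]
grip_width: 0.0205
grip_force: 55.0
time: 57.97
position: [0.5344, 0.0322, 0.1002]
tool_rot: [0.046, 0.999, 0.004, 0.002]
ft_force: [0.4, 20.6, 15.7]
grip_width: 0.0207
grip_force: 55.0
```

```bash
python3 -m creep '[{"translation":[0,-8,-1],"roll":0,"gripper":15},{"translation":[0,-16,-1],"roll":0,"gripper":15},{"translation":[-1,-24,-1],"roll":0,"gripper":15},{"translation":[-1,-32,-1],"roll":0,"gripper":15},{"translation":[-1,-40,-1],"roll":0,"gripper":15}]'
python3 -m creep '[{"translation":[0,-10,0],"roll":0,"gripper":15},{"translation":[0,-20,0],"roll":0,"gripper":15},{"translation":[-1,-30,0],"roll":0,"gripper":15},{"translation":[-1,-40,0],"roll":0,"gripper":15},{"translation":[-1,-50,0],"roll":0,"gripper":15}]'
cat > cs.py <<'E'
from h import *
go((.5165,-.2265,.1),yaw=np.pi/2-.2435)
o=telemetry.get_obs();p=o['position']
R=Ro.from_quat(o['tool_rot']).as_matrix();h=np.arctan2(R[1,1],R[0,1])-np.pi/2
im={c:viewer.camera(c) for c in('side','top')}
for c in im: cv2.imwrite(f'pics/last_{c}.png',im[c])
print(fit([box(.217,.143,0,.03),LID[0]+[0,0,.014]],[p[0],p[1],h],{'side':im['side']},'grey'))
E
python3 cs.py
python3 -c "
import cv2
i=cv2.imread('pics/last_side.png');cv2.imwrite('pics/dr.png',cv2.resize(i[120:280,160:340],None,fx=3,fy=3,interpolation=2))"
```

```text
time: 58.38
position: [0.5311, -0.0083, 0.1003]
tool_rot: [0.046, 0.999, 0.004, 0.001]
ft_force: [1.5, 16.6, 11.1]
grip_width: 0.0214
grip_force: 55.0
time: 58.8
position: [0.5272, -0.0578, 0.1003]
tool_rot: [0.046, 0.999, 0.004, 0.0]
ft_force: [1.5, 16.7, 12.1]
grip_width: 0.0211
grip_force: 55.0
t 58.8 p [ 0.5272 -0.0578  0.1003] tool-y deg 84.7 q6 -1.81 grip 21.1 F [ 1.5 16.7 12.1]
roll 8.66
(0.5165, -0.2265, 0.1) -> [  -5.  -169.    -1.1]
(array([ 0.5254887 , -0.0570013 , -0.09066646]), np.float64(0.11483512938472114))
```

View pics/dr.png

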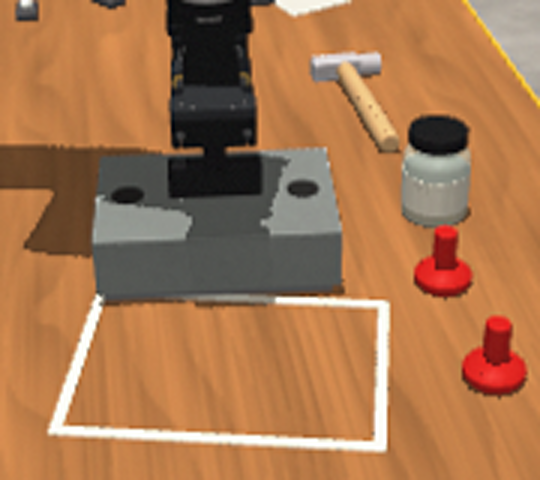

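The closed case is sliding flat on the bench toward the rectangle (case around 215,240; rectangle 225,370). I'm continuing with the turn.

```bash
python3 -m creep '[{"translation":[0,-12,0],"roll":0,"gripper":15},{"translation":[-1,-24,0],"roll":0,"gripper":15},{"translation":[-1,-36,0],"roll":0,"gripper":15},{"translation":[-2,-48,0],"roll":0,"gripper":15},{"translation":[-2,-60,0],"roll":0,"gripper":15}]'|head -4
python3 -m creep '[{"translation":[0,-12,0],"roll":0.5,"gripper":15},{"translation":[-1,-24,0],"roll":1.2,"gripper":15},{"translation":[-1,-36,0],"roll":2,"gripper":15},{"translation":[-2,-48,0],"roll":2.8,"gripper":15},{"translation":[-2,-60,0],"roll":3.6,"gripper":15}]'
python3 cs.py
```

```text
time: 59.32
position: [0.5233, -0.1162, 0.1006]
tool_rot: [0.046, 0.999, 0.006, -0.0]
ft_force: [2.2, 19.8, 16.5]
time: 59.73
position: [0.5199, -0.1755, 0.1006]
tool_rot: [0.078, 0.997, 0.006, -0.001]
ft_force: [2.1, 21.0, 18.5]
grip_width: 0.0214
grip_force: 55.1
t 59.73 p [ 0.5199 -0.1755  0.1006] tool-y deg 81.08 q6 -1.96 grip 21.4 F [ 2.1 21.  18.5]
roll 5.03
(0.5165, -0.2265, 0.1) -> [ -4.5 -50.9  -0. ]
(array([ 0.5189417 , -0.17167669, -0.14848209]), np.float64(0.09770968470995034))
```

```bash
python3 -m creep '[{"translation":[-1,-11,-0.5],"roll":1,"gripper":15},{"translation":[-2,-22,-1],"roll":2.2,"gripper":15},{"translation":[-3,-33,-1],"roll":3.4,"gripper":15},{"translation":[-4,-44,-1],"roll":4.6,"gripper":15},{"translation":[-4,-53,-1],"roll":5.6,"gripper":15}]'|head -4
python3 -m creep '[{"translation":[0,0,0],"roll":0,"gripper":15},{"translation":[0,0,0],"roll":0,"gripper":15},{"translation":[0,0,0],"roll":0,"gripper":15}]'
python3 cs.py
python3 -c "
import cv2
i=cv2.imread('pics/last_side.png');cv2.imwrite('pics/dr2.png',cv2.resize(i[120:280,160:340],None,fx=3,fy=3,interpolation=2))"
```

```text
time: 60.25
position: [0.516, -0.2295, 0.1008]
tool_rot: [0.126, 0.992, 0.005, -0.001]
ft_force: [2.2, 15.7, 12.1]
time: 60.5
position: [0.5159, -0.2318, 0.1008]
tool_rot: [0.125, 0.992, 0.003, -0.001]
ft_force: [0.7, 8.0, 9.9]
grip_width: 0.021
grip_force: 55.1
t 60.5 p [ 0.5159 -0.2318  0.1008] tool-y deg 75.6 q6 -1.95 grip 21.0 F [0.7 8.  9.9]
roll -0.44
(0.5165, -0.2265, 0.1) -> [0.7 5.3 0.8]
(array([ 0.51547549, -0.22919257, -0.24990813]), np.float64(0.18187615662227619))
```

View pics/dr2.png

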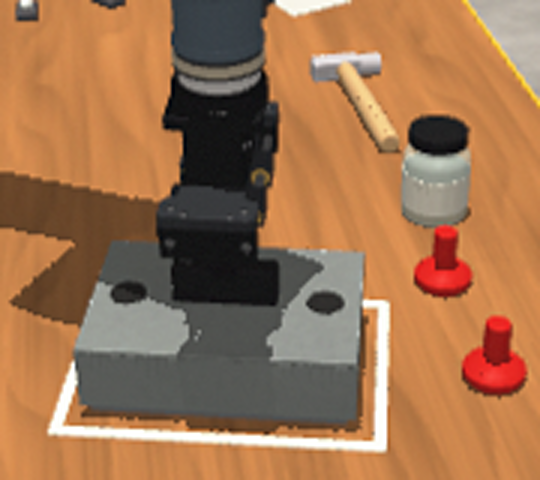

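The case lies inside the rectangle (222,350). I'm releasing it and backing off straight up.

```bash
python3 -m creep '[{"translation":[0,1,0],"roll":0,"gripper":15},{"translation":[0,1,0],"roll":0,"gripper":45},{"translation":[0,1,0],"roll":0,"gripper":45},{"translation":[0,1,0],"roll":0,"gripper":45},{"translation":[0,1,0],"roll":0,"gripper":45}]'|tail -2
python3 -m creep '[{"translation":[0,0,0],"roll":0,"gripper":45},{"translation":[0,0,0],"roll":0,"gripper":45},{"translation":[0,0,-20],"roll":0,"gripper":45},{"translation":[0,0,-50],"roll":0,"gripper":45},{"translation":[0,0,-85],"roll":0,"gripper":45}]'|head -4
python3 -m creep '[{"translation":[0,40,-30],"roll":0,"gripper":45},{"translation":[0,80,-60],"roll":0,"gripper":45},{"translation":[0,120,-80],"roll":0,"gripper":45},{"translation":[0,150,-80],"roll":0,"gripper":45},{"translation":[0,190,-80],"roll":0,"gripper":45}]'|head -2
python3 -m creep '[{"translation":[0,40,0],"roll":0,"gripper":45},{"translation":[0,80,0],"roll":0,"gripper":45},{"translation":[0,120,0],"roll":0,"gripper":45},{"translation":[0,150,0],"roll":0,"gripper":45},{"translation":[0,150,0],"roll":0,"gripper":45}]'|head -2
python3 - <<'E'
from h import *
im={c:viewer.camera(c) for c in('side','top')}
for h in(.012,.014,.016,.018):
  M=[box(.217,.143,0,.03),LID[0]+[0,0,h],LID[1]+[0,0,h]]
  for c in im: print(h,c,fit(M,[.516,-.228,-.245],{c:im[c]},'grey',pad=3))
cv2.imwrite('pics/end.png',cv2.hconcat([cv2.resize(im['side'][150:290,160:340],(400,310),interpolation=2),cv2.resize(im['top'][130:270,200:380],(400,310),interpolation=2)]))
for t in('jar','mallet','mould'): print(t,[viewer.recognise('top',t)[0]['bbox']])
E
```

```text
grip_width: 0.0395
grip_force: 0.0
time: 61.43
position: [0.5152, -0.2339, 0.1841]
tool_rot: [0.125, 0.992, 0.001, -0.002]
ft_force: [0.4, -0.5, 0.1]
time: 61.85
position: [0.5641, -0.0542, 0.2679]
time: 62.27
position: [0.6002, 0.0962, 0.2648]
0.012 side (array([ 0.51570204, -0.22960586, -0.25010277]), np.float64(0.03556085170140408))
0.012 top (array([ 0.51787311, -0.2347119 , -0.22092943]), np.float64(0.1824013842312682))
0.014 side (array([ 0.51553873, -0.23162289, -0.24686836]), np.float64(0.03606882803848873))
0.014 top (array([ 0.51759077, -0.23520686, -0.2278531 ]), np.float64(0.17838995611028297))
0.016 side (array([ 0.51546134, -0.23360439, -0.25233129]), np.float64(0.04065107651825616))
0.016 top (array([ 0.51654102, -0.23691362, -0.23981652]), np.float64(0.17420654402195113))
0.018 side (array([ 0.51555312, -0.23479689, -0.24981857]), np.float64(0.05272770210341869))
0.018 top (array([ 0.5166874 , -0.23630134, -0.24015979]), np.float64(0.17093095486279458))
jar [[228.4, 134.4, 19.1, 25.2]]Traceback (most recent call last):
  File "<stdin>", line 7, in <module>
IndexError: list index out of range
```

View pics/end.png

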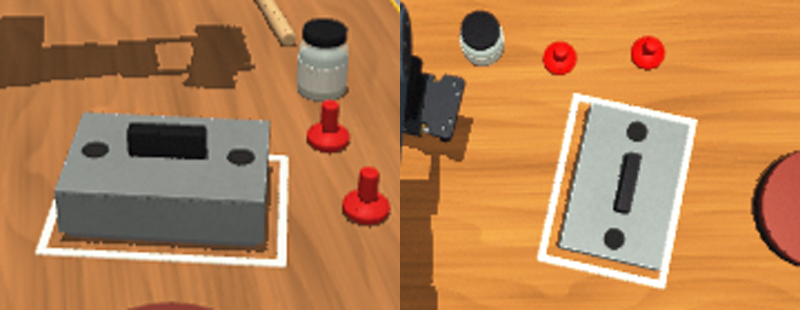

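The lid is home and the case lies squarely inside the rectangle, within about 8 mm of its centre. The arm is clear, so I'm handing in.

```bash
python3 -c "
from rig import hand_in
print(hand_in())"
```

```text
the job is handed in; nothing more can be done
None
```

The job is handed in at about 62 s with no verdict returned: six knobs in their wells, lid pressed home at both ends, and the closed case slid into the rectangle, about 8 mm off centre by the pictures.

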